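# Check the leaning contact gap with the green feeler gauge

## Robot

A 6-joint arm with a two-finger parallel gripper is mounted at the origin on a cart in front of the work surface, level with it; the furniture and walls round the work are solid. World frame = base frame: x ahead of the robot, y to its left, z up, the work surface at z = 0. Lengths are in m, angles in degrees, forces in N, time in s.
With the tool pointing down it reaches from about 0.4 to 0.825 m from the base axis. Payload 7 kg.
Tool frame: the origin (TCP) lies between the finger pads; the fingertips stand 11 mm ahead of it and the grasp point (between the pads) lies 8 mm behind it (r.tcp_to_tips is the distance from the TCP to the fingertips, in m); x points along the fingers, y is the direction in which the jaws open and shut, and the axes are right-handed (so a half turn about x gives the same grasp; the last joint's range is limited). The gripper opens to 88 mm and grips with 3 to 60 N. Pads are 19 mm wide; open, the fingers measure 130 mm over their backs; the gripper's body (78 mm by 193 mm) begins 47 mm behind the grasp point.
Start: joints at [90.304, 20.546, 0.682, 0, -70.136, -16.507], TCP at [0.188, 0.648, 0.238] pointing down, gripper open.
Joint ranges: [-176.03, 176.03], [-82.01, 121.73], [-58.28, 71.71], [-173.87, 95.51], [-174.79, -0.11], [-173.66, 173.66]. Speed limits (degrees/s): [136.94, 136.94, 172.46, 180, 180, 180].

## Interface

Orientations are given as [roll, pitch, yaw] about the fixed x, y, z axes, in that order (R = Rz(yaw) Ry(pitch) Rx(roll)).
In Python, from plant import r gives the robot as it stands.
- The arm moves only by the tool arm_command, never from a script. Its argument "plan" is a list of rows, each an object of numbers: "dx", "dy", "dz": the shift along the tool's x, y, z each as a share of 0.02 m, from -1 to 1; "wx", "wy", "wz": the turn, a rotation vector about the tool's x, y, z each as a share of 0.08 rad, from -1 to 1. In form: [{"dx": .., "dy": .., "dz": .., "wx": .., "wy": .., "wz": ..}, ...]. A call has 1 to 20 rows; each row shifts and turns the pose as measured when the row begins, along the tool's axes as they then stand; what a row does not reach is not made up. A row lasts 1/12 s, in which the tool goes at most 41.7 mm and 7.16 degrees, less where a joint would pass 70% of its speed; a pose out of reach is approached as far as the arm can. A call with a number of a shift or a turn outside -1 to 1 is refused whole. A call with a gripper value outside its range is refused whole. "fingers" is the closure, from -1 (fully open) to 1 (shut), so that 0 is half open, set as the call begins (left out, the last holds). The fingers move at their own pace and stop on an object; "force" is the grip in N (left out, the last holds). Time passes only in rows, so rows that do not move let the fingers close. It gives the time, the measured TCP pose, the force and the opening at its end, in the units of the state.
- r.get_state(): the state, without advancing time (a new reading comes with each control period).
- r.capture(name): name is "side" or "top"; returns (picture, depth): 420x560x3 uint8, red, green, blue; 420x560 float32, m along the optical axis (not along the pixel's ray), 0 where there is no reading.
- r.camera_model(name): a dict with "vertical_fov" (degrees; the focal length in pixels is half the picture's height over the tangent of half this angle, whatever the lens; pixels are square), "cx", "cy" (the principal point, pixels), "R" (3x3) and "t" (3): a world point X has camera coordinates R X + t. Camera axes: x right, y down, z forward; pixel columns grow to the right and rows downward; lengths in m; the calibration is good to about 2 mm. A picture is of the moment at which its call begins. camera_model takes no time and is no camera call.
- r.close_job(): hands the job in, once; it reports no verdict.
Trained networks look in the newest picture that a camera, given by its name, has taken for a name from the list of things; names that differ only in an ending like _2 or _b are one class to them, and where a whole thing is asked for, a point or a joint stands for the part that bears it (a point fixed in the world has none). Each returns a list of dicts, best first, with "score" (0 to 1); they miss things now and then, are a little off and sometimes report something else, mostly with a low value. They report only what shows in the picture. A call takes as long as a camera call.
- r.cut_out(camera, query): "mask" (420x560 bool, what is visible of it) and "bbox" ([left, top, width, height] in pixels, round what is visible of it).
- r.spot_point(camera, query): "centre" ([column, row] in pixels: a listed point, or the origin of a listed thing).
The state is a dict: "time_s": time; "joints": joint angles; "qd": joint speeds; "joint_torque": joint torques, N m; "tcp_pos": TCP position; "eef_rot": TCP orientation; "contact_force": force on the tool from outside, world axes, zero at the start; "moment": the same for the moment, N m; "gripper_width": finger opening in m.
Only numpy, scipy, OpenCV 4.12 (cv2) and the standard library are available. Lean on these libraries where they do the work, as an engineer would, in place of code of your own. Each camera call takes 0.05 s, during which the arm holds its last target.

## Task

Take the gauge with the green handle from its rack and slide its blade straight and flat into the gap between the two copper jaws of the contact head, until the black line on the blade is level with the mouth of the gap. Hold it there for about a second without forcing it, then draw it out and stand it back in the empty slot of the rack, fully home, and let go. Leave the yellow and red gauges standing in their slots.

Things in the scene. Friction and masses are not known exactly. Their poses are not given: they have to be found in the camera images.
- gauge_green: Loose steel gauge, 60 g, 115 mm, standing in a rack slot (any of the three). Origin: blade tip; z to the handle; x normal to the blade's flat; half-turn symmetric about z. Blade 4 (x) x 18 (y), z 0-60, first 5 mm 2.5 x 13; black line at z 25-27. Guard plate 22 x 36, z 60-65. Green handle 14 (x) x 26 (y), z 65-115: grip across x or y.
- gauge_yellow: Loose gauge of the same shape and frame with a yellow handle, blade 5.5 mm thick, standing in another slot. To be left standing.
- gauge_red: Loose gauge of the same shape and frame with a red handle, blade 7 mm thick, standing in another slot. To be left standing.
- gauge_slots: Fixed grey rack block 42 (x) x 145 (y) x 72 (z) mm, leaning to the robot's left. Origin: centre of its top face, 82 mm above the worktop; z out of the slots, 0.4 rad from vertical. Slots at x 0, y -50, 0, 50 mm: 9 (x) x 25 (y), 66 deep, all filled at the start. Home, a gauge's guard rests on the top face, tip at z -60, x axes parallel. Empty slot = where green was.
- contact_head: Fixed contact head: dark base plate 120 (x) x 90 (y) x 12 mm, green column leaning to its front (-x; the robot's left), grey holders, copper jaws. Origin under the plate, 5 mm in front of its centre; z up. It stands under the machine's hood, whose front plate (world x 0.37) spans y < 0.03 m from 0.6 m up; right of y -0.42 the machine is closed down to the floor.
- contact_gap: Gap between the copper jaws, part of the head. Origin: centre of its mouth, 85 mm above the worktop. z points out of the gap, leaning 0.70 rad from vertical to the head's front; x normal to the jaw faces, y level along the mouth. Gap x -4 to 4, y -15 to 15 mm (ends open), z 0 to -36, closed there by a white insulator. Jaws and holders reach x +/-34; nothing above z 0.

How it is judged:
By the outcome, as a careful person would: the job done as asked, in the order asked, and still so for the second after the job is handed in, with the robot touching nothing.
It also fails if it takes over 70 s, if anything falls off the work surface, if the arm or the gripper's body presses on something with over 40 N, if the wrist force passes 120 N, or if a joint passes its speed limit or range.

## Working session

There is one attempt and no reset: what is moved stays moved. The work goes in short steps, Python scripts to look and compute and a tool call to move; the robot and the scene stay as the last step left them, time stands still between calls to the robot, and variables do not carry over. Pictures are saved under pics/ and viewed, and the job is handed in when it is done.

Besides the shell and the picture viewer there is one more tool, called after ">>>" as name(argument=value, ...) on one line, values as JSON. arm_command: Moves the arm, as the interface text tells. Shift numbers are shares of 0.02 m and turn numbers shares of 0.08 rad, none past 1 either way. Its arguments: {"type":"object","properties":{"plan":{"type":"array","items":{"type":"object","properties":{"dx":{"type":"number"},"dy":{"type":"number"},"dz":{"type":"number"},"wx":{"type":"number"},"wy":{"type":"number"},"wz":{"type":"number"}}}},"fingers":{"type":"number"},"force":{"type":"number"}},"required":["plan"]}

```bash
ls; mkdir -p pics; python3 - <<'E'
from plant import r
import cv2,numpy as np
print(r.get_state())
for n in("side","top"):
    p,d=r.capture(n); np.savez(f"pics/{n}0.npz",p=p,d=d)
    cv2.imwrite(f"pics/{n}0.png",p[:,:,::-1]); m=r.camera_model(n);print(n,m)
E
```

```text
pics
{'time_s': 0.0, 'joints': array([ 9.03018974e+01,  2.05911752e+01,  6.30728505e-01, -1.98420304e-02,
       -7.01345693e+01, -1.65057986e+01]), 'qd': array([0.04190444, 0.06773116, 0.07998784, 0.0270252 , 0.08121952,
       0.02682588]), 'joint_torque': array([ 2.82479086e-04, -5.82724750e+01,  2.93055439e+01,  6.99741125e+00,
        6.92023285e-03, -1.56121405e-04]), 'tcp_pos': array([0.18827026, 0.64770171, 0.23660334]), 'eef_rot': array([  95.40086596,   89.90316991, -100.80979322]), 'contact_force': array([0.64002607, 0.66488755, 0.31075149]), 'moment': array([0.02762739, 0.06213427, 0.04093937]), 'gripper_width': 0.0877536728350938}
side {'vertical_fov': 57.11566890302996, 'cx': 283.36694888704227, 'cy': 206.2400507607858, 'R': array([[-0.99077587, -0.1352256 , -0.00878715],
       [-0.03646987,  0.3285373 , -0.94378662],
       [ 0.13051102, -0.93476055, -0.33043849]]), 't': array([0.55271088, 0.14410703, 0.67103746])}
top {'vertical_fov': 54.29685352969504, 'cx': 281.26918173118844, 'cy': 205.91850414672086, 'R': array([[ 0.27877687, -0.96028077,  0.01201226],
       [-0.86375661, -0.25618323, -0.43392934],
       [ 0.41977134,  0.11059379, -0.90086682]]), 't': array([-0.28399387,  0.49522879,  0.68786106])}
```

View pics/side0.png

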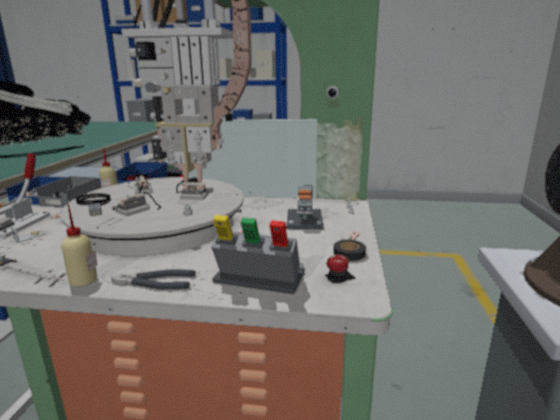

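View pics/top0.png

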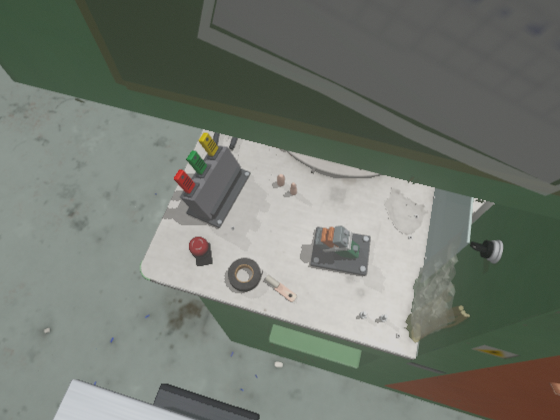

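```bash
cat > h.py <<'E'
import numpy as np,cv2
from plant import r
def cloud(n,p,d):
    m=r.camera_model(n);f=210/np.tan(np.radians(m["vertical_fov"]/2))
    v,u=np.mgrid[0:420,0:560]
    c=np.stack([(u-m["cx"])/f*d,(v-m["cy"])/f*d,d],-1)
    return (c-m["t"])@m["R"]   # R^T(c-t)
def proj(n,X):
    m=r.camera_model(n);f=210/np.tan(np.radians(m["vertical_fov"]/2))
    c=np.asarray(X)@m["R"].T+m["t"]
    return c[...,:2]/c[...,2:]*f+[m["cx"],m["cy"]]
E
python3 - <<'E'
from h import *
for n in("side","top"):
    p,d=r.capture(n); np.savez(f"pics/{n}0.npz",p=p,d=d); X=cloud(n,p,d)
    f=210/np.tan(np.radians(r.camera_model(n)["vertical_fov"]/2))
    print(n,"f",f, "campos",-r.camera_model(n)["R"].T@r.camera_model(n)["t"])
    for q in("gauge_green","gauge_yellow","gauge_red","gauge_slots","contact_head","contact_gap"):
        for o in r.cut_out(n,q)[:2]:
            M=o["mask"]&(d>0); print(q,"%.2f"%o["score"],o["bbox"],M.sum(),np.median(X[M],0).round(3),X[M].min(0).round(3),X[M].max(0).round(3))
            np.save(f"pics/m_{n}_{q}_{o['score']:.2f}.npy",o["mask"])
        for o in r.spot_point(n,q)[:2]: print("   pt","%.2f"%o["score"],np.round(o["centre"],1))
    s=(slice(200,300),slice(200,330)) if n=="side" else (slice(125,280),slice(165,380))
    c=p[s][:,:,::-1]; cv2.imwrite(f"pics/{n}_crop.png",cv2.resize(c,None,fx=800/c.shape[1] if n=="top" else 6,fy=800/c.shape[1] if n=="top" else 6,interpolation=cv2.INTER_CUBIC)[:600])
print(r.get_state()["time_s"])
E
```

```text
side f 385.8425966608414 campos [0.46529038 0.65465547 0.36259964]
gauge_green 0.81 [239.7, 216.4, 25.0, 32.6] 504 [0.601 0.072 0.107] [0.584 0.05  0.078] [0.619 0.084 0.135]
gauge_yellow 0.84 [211.1, 214.4, 25.8, 32.0] 471 [0.65  0.065 0.107] [0.634 0.046 0.079] [0.668 0.078 0.134]
gauge_red 0.88 [267.3, 219.2, 23.1, 31.2] 545 [0.553 0.079 0.105] [ 0.535 -0.262 -0.   ] [0.627 0.092 0.134]
gauge_slots 0.75 [210.7, 232.9, 91.7, 47.2] 2735 [0.592 0.062 0.053] [ 0.525 -0.166 -0.001] [0.677 0.084 0.104]
   pt 0.66 [253.  241.7]
contact_head 0.85 [287.6, 180.4, 34.4, 50.2] 1113 [ 0.537 -0.234  0.012] [ 0.49  -0.449 -0.002] [ 0.587 -0.203  0.099]
   pt 0.93 [304.1 219.4]
contact_gap 0.84 [300.0, 184.6, 14.9, 35.5] 485 [ 0.537 -0.231  0.068] [ 0.518 -0.447  0.01 ] [ 0.577 -0.207  0.099]
   pt 0.56 [306.7 192.7]
top f 409.5220903757252 campos [ 0.2181837  -0.22191771  0.83797692]
gauge_green 0.76 [184.6, 150.0, 25.7, 27.8] 364 [0.601 0.06  0.108] [ 0.586  0.041 -0.004] [0.645 0.11  0.135]
gauge_green 0.69 [175.0, 166.4, 25.3, 32.1] 399 [0.553 0.067 0.107] [ 0.536  0.049 -0.799] [1.016 0.491 0.137]
gauge_yellow 0.73 [201.3, 131.9, 23.0, 27.2] 335 [0.651 0.053 0.109] [0.635 0.035 0.081] [0.669 0.072 0.136]
gauge_red 0.84 [175.2, 169.5, 25.5, 27.9] 312 [0.551 0.067 0.107] [0.536 0.052 0.075] [0.569 0.084 0.137]
gauge_slots 0.90 [181.0, 147.2, 58.4, 71.5] 1716 [0.587 0.028 0.068] [ 0.526 -0.    -0.005] [0.728 0.08  0.092]
   pt 0.78 [206.2 172. ]
contact_head 0.85 [308.6, 226.0, 60.0, 50.3] 2294 [ 0.527 -0.268  0.013] [ 0.491 -0.335 -0.003] [ 0.593 -0.208  0.099]
   pt 0.77 [336.1 252.3]
contact_gap 0.88 [319.7, 224.1, 41.2, 31.2] 1008 [ 0.531 -0.255  0.073] [ 0.518 -0.309 -0.004] [ 0.6   -0.212  0.099]
contact_gap 0.68 [199.3, 133.3, 24.4, 26.3] 385 [0.652 0.053 0.105] [ 0.634  0.033 -0.003] [0.746 0.129 0.136]
   pt 0.89 [328.7 231.6]
1.4
```

View pics/side_crop.png

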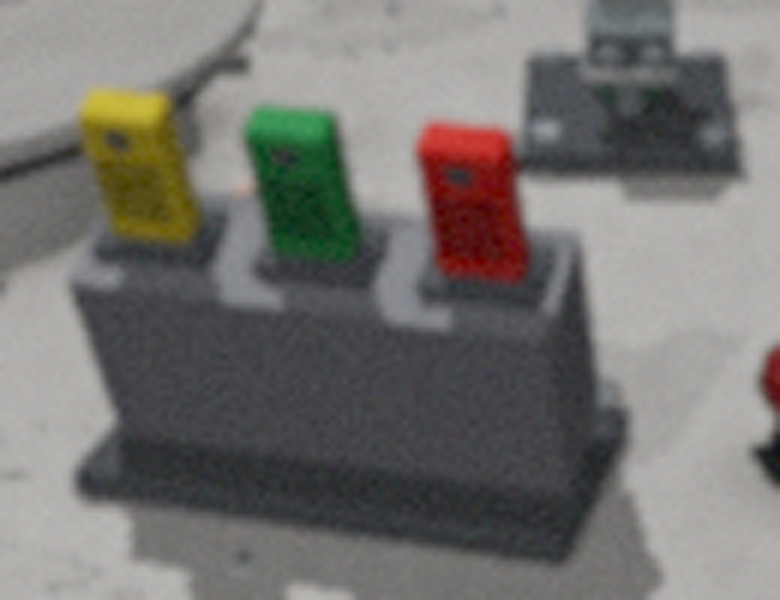

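View pics/top_crop.png

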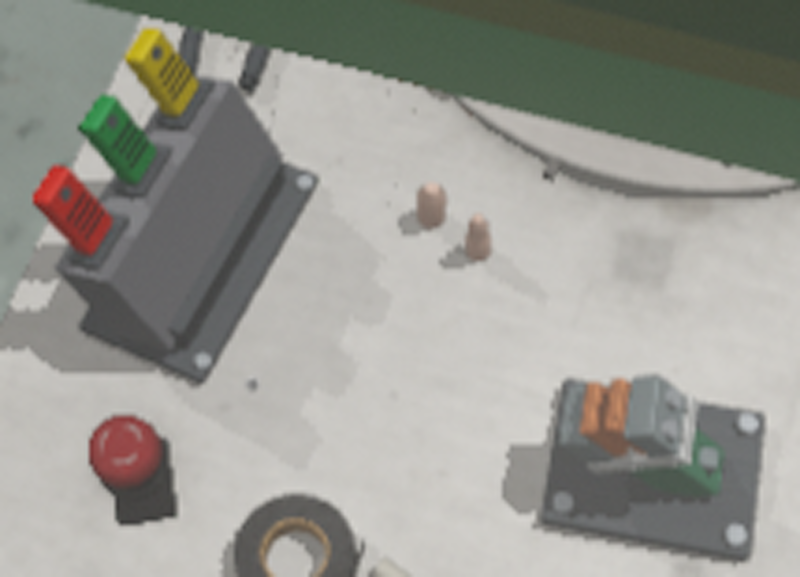

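```bash
cat > fit.py <<'E'
from h import *
from scipy.optimize import least_squares
def frame(a,lean,toward):  # y level along angle a; z leans 'toward' side
    y=np.array([np.cos(a),np.sin(a),0]); l=np.array([-np.sin(a),np.cos(a),0])
    if l@toward<0:l=-l
    z=np.array([0,0,np.cos(lean)])+np.sin(lean)*l
    return np.stack([np.cross(y,z),y,z],1)
def sdf(P,c,h):
    q=abs(P-c)-h; return np.linalg.norm(np.maximum(q,0),axis=-1)+np.minimum(q.max(-1),0)
W=np.array([0,1,0.])
E
python3 - <<'E'
from fit import *
import glob
# rack
P={}
for n in("side","top"):
    z=np.load(f"pics/{n}0.npz");X=cloud(n,z["p"],z["d"]).reshape(-1,3);X=X[z["d"].ravel()>0]
    k=(abs(X[:,0]-.6)<.12)&(abs(X[:,1]-.045)<.09)&(X[:,2]>.02)&(X[:,2]<.16); P[n]=X[k]
def model(L):
    d=[sdf(L,np.array([0,0,-.036]),np.array([.021,.0725,.036]))]
    for y in(-.05,0,.05):
        d+=[sdf(L,np.array([0,y,.0025]),np.array([.011,.018,.0025])),sdf(L,np.array([0,y,.03]),np.array([.007,.013,.025]))]
    return np.min(d,0)
def res(p,X):
    R=frame(p[3],.4,W); return model((X-p[:3])@R)
for nm,X in list(P.items())+[("both",np.vstack(list(P.values())))]:
    best=None
    for y0 in(.02,.035,.05):
        s=least_squares(lambda p:np.append(res(p,X)*1000,(p[2]-.082)*1000*30),[.6,y0,.082,-.13],loss="soft_l1",f_scale=1.5,x_scale=[.01,.01,.01,.1])
        if best is None or s.cost<best.cost:best=s
    e=res(best.x,X); print(nm,len(X),best.x[:3].round(4),np.degrees(best.x[3]).round(2),"med",np.median(abs(e))*1e3,"in2mm",np.mean(abs(e)<.002))
# head plate
for n in("side","top"):
    z=np.load(f"pics/{n}0.npz");X=cloud(n,z["p"],z["d"]).reshape(-1,3);X=X[z["d"].ravel()>0]
    k=(abs(X[:,0]-.54)<.09)&(abs(X[:,1]+.265)<.1);X=X[k]
    t=X[abs(X[:,2]-.012)<.004]; f=X[abs(X[:,2])<.004]
    print(n,"table z",np.median(f[:,2]),"plate z",np.median(t[:,2]),len(t))
    rect=cv2.minAreaRect((t[:,:2]*1000).astype(np.float32)); print(rect)
    print("high",X[X[:,2]>.03].min(0).round(3),X[X[:,2]>.03].max(0).round(3),(X[:,2]>.03).sum())
E
```

```text
side 4043 [0.6027 0.0552 0.0817] -8.25 med 0.43296555559003796 in2mm 0.9928271085827356
top 3216 [0.6045 0.0532 0.0808] -8.44 med 0.7375390560523994 in2mm 0.8731343283582089
both 7259 [0.6034 0.0545 0.0814] -8.32 med 0.7471221405814799 in2mm 0.9170684667309547
side table z -0.0010815393127554898 plate z 0.011163158888539387 507
((539.8662109375, -266.895263671875), (89.26008605957031, 122.29460906982422), 7.067903518676758)
high [ 0.518 -0.276  0.032] [ 0.56  -0.207  0.099] 454
top table z -0.0014606496714173148 plate z 0.010869269356702469 1181
((540.8606567382812, -271.0640563964844), (89.70692443847656, 119.69706726074219), 6.186827659606934)
high [ 0.518 -0.303  0.03 ] [ 0.561 -0.212  0.099] 924
```

```bash
python3 - <<'E'
from fit import *
a=np.radians(6.6);R=frame(a,.7,W);print(R.round(3))
for n in("side","top"):
    z=np.load(f"pics/{n}0.npz");p=z["p"];X=cloud(n,p,z["d"]);
    k=(z["d"]>0)&(abs(X[...,0]-.54)<.09)&(abs(X[...,1]+.265)<.1)&(X[...,2]>.03)
    L=(X[k]-[.54,-.235,.085])@R*1000; C=p[k].astype(int)
    cop=(C[:,0]-C[:,2]>40)
    print(n,"copper",cop.sum(),"L range",L[cop].min(0).round(1),L[cop].max(0).round(1),L[cop].mean(0).round(1))
    print(" all pct",np.percentile(L,[1,5,25,50,75,95,99],axis=0).round(1).tolist())
    # view in xz (colour by mean) : histogram of z for x bins
    for x0 in range(-40,44,4):
        s=(L[:,0]>=x0)&(L[:,0]<x0+4)
        if s.sum()>3: print(x0,s.sum(),"cop",cop[s].sum(),"z",np.percentile(L[s,2],[5,50,80,95]).round(1),"y",np.percentile(L[s,1],[3,50,97]).round(1))
    s=(slice(170,240),slice(270,340)) if n=="side" else (slice(215,285),slice(300,380))
    cv2.imwrite(f"pics/{n}_jaw.png",cv2.resize(p[s][:,:,::-1],None,fx=8,fy=8,interpolation=cv2.INTER_NEAREST))
E
```

```text
[[ 0.088  0.993 -0.074]
 [-0.76   0.115  0.64 ]
 [ 0.644  0.     0.765]]
side copper 107 L range [-18.  -16.1 -11.5] [ 6.6 11.1  6.4] [-4.1 -2.4  0.2]
 all pct [[-38.9, -22.1, -38.2], [-36.9, -20.0, -34.8], [-33.8, -12.3, -13.4], [-17.0, -3.1, -3.9], [4.6, 6.4, -1.4], [21.1, 13.6, 3.5], [24.6, 15.6, 4.9]]
-40 38 cop 0 z [-35.7 -16.8 -11.3  -5.7] y [-17.2  -8.   11.1]
-36 94 cop 0 z [-37.7 -17.1  -5.2  -2.2] y [-20.7  -3.2  13.5]
-32 24 cop 0 z [-27.9  -3.2  -1.8  -1.3] y [-19.8  -3.1  15.6]
-28 26 cop 0 z [-25.3  -2.8  -2.1  -1. ] y [-19.8  -2.   15.6]
-24 22 cop 0 z [-5.6 -3.9 -1.3 -0.3] y [-18.6  -4.5  12. ]
-20 33 cop 10 z [-3.9 -1.7  1.9  3.9] y [-17.7  -1.   13.5]
-16 24 cop 17 z [-34.4   2.1   3.8   4.6] y [-16.    0.3  15.5]
-12 9 cop 8 z [-18.9   1.9   2.8   3.1] y [-14.8  -3.3  13.8]
-4 38 cop 37 z [-10.2  -2.6   2.9   4.4] y [-15.6  -3.5  10.9]
0 30 cop 24 z [-33.7   1.9   4.1   5.7] y [-19.8  -1.3  15.3]
4 24 cop 11 z [-32.1  -1.3   2.5   4.1] y [-22.   -2.4  13.9]
8 14 cop 0 z [-34.7  -8.3  -2.3  -1.9] y [-21.9   7.1  15.3]
12 27 cop 0 z [-31.8  -3.2  -2.5  -1.3] y [-22.3
[... 793 characters left out ...]
 -16.1  12.8]
-12 71 cop 35 z [-46.9  -7.9   1.1   2.8] y [-21.6 -12.5  10. ]
-8 61 cop 28 z [-57.7  -6.7  -0.1   2.3] y [-20.5 -12.   10.4]
-4 16 cop 0 z [-65.4 -41.8 -34.8 -34. ] y [-21.6 -17.7 -16.3]
0 41 cop 20 z [-64.   -1.8   1.2   2.5] y [-20.7 -16.3  10.6]
4 53 cop 35 z [-66.8  -1.8   1.7   2.3] y [-20.8 -12.    8.8]
8 69 cop 16 z [-77.1  -5.3  -3.    1.9] y [-21.  -11.9  11.3]
12 102 cop 0 z [-80.6 -65.8  -5.   -3.5] y [-20.6  -7.2  11.4]
16 59 cop 0 z [-79.4  -6.6  -4.5  -3.7] y [-21.   -6.6  12.4]
20 46 cop 0 z [-67.6  -6.2  -4.9  -3.2] y [-21.6 -11.5  11.5]
24 179 cop 0 z [-42.4 -24.1  -8.8  -4.4] y [-20.5  -2.9  13.8]
28 34 cop 0 z [-36.9 -17.5 -14.6 -12.6] y [-18.    1.8  12.4]
```

View pics/side_jaw.png

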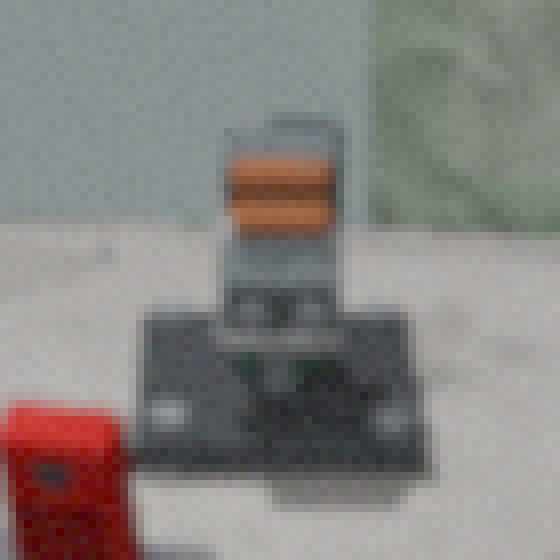

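View pics/top_jaw.png

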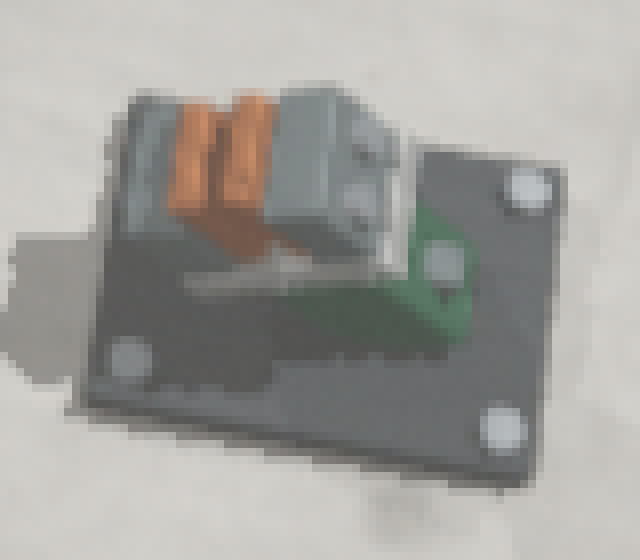

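```bash
cat >> fit.py <<'E'
from scipy.spatial.transform import Rotation as Ro
def cur():
    s=r.get_state(); return s,np.array(s["tcp_pos"]),Ro.from_euler("xyz",s["eef_rot"],degrees=True)
def toolR(G,sgn):  # G: gauge frame (x normal flat, z to handle)
    x=-G[:,2]; y=sgn*G[:,0]; return Ro.from_matrix(np.stack([x,y,np.cross(x,y)],1))
def go(p,Rt,n=1):
    s,c,R=cur(); rv=(R.inv()*Rt).as_rotvec(); t=R.inv().apply(p-c)
    print("t",round(s["time_s"],2),"pos",c.round(4),"w",round(s["gripper_width"],4),"F",s["contact_force"].round(1),"M",s["moment"].round(2),"J",s["joints"].round(0))
    print(" turn total shares",(rv/.08).round(2),"shift(now frame) shares",(t/.02).round(2)," shift in target frame",(Rt.inv().apply(p-c)/.02).round(2))
RACK=np.array([.6034,.0545,.082]);RA=np.radians(-8.32)
E
python3 - <<'E'
from fit import *
G=frame(RA,.4,W)
s,c,R=cur();print(R.as_matrix().round(2)); print(G.round(3))
for sg in(1,-1): go(RACK+G@[0,0,.104],toolR(G,sg)); print((RACK+G@[0,0,.104]))
E
```

```text
[[-0.   -0.28 -0.96]
 [-0.   -0.96  0.28]
 [-1.    0.    0.  ]]
[[-0.133  0.989  0.056]
 [-0.911 -0.145  0.385]
 [ 0.389  0.     0.921]]
t 1.4 pos [0.1884 0.6482 0.2376] w 0.088 F [0.2 0.  0.6] M [ 0.01 -0.01  0.03] J [ 90.  21.   1.  -0. -70. -17.]
 turn total shares [-1.7   0.34  4.99] shift(now frame) shares [  2.99  20.71 -27.93]  shift in target frame [ 12.23  21.26 -24.83]
[0.60926034 0.09457326 0.17779034]
t 1.4 pos [0.1884 0.6482 0.2376] w 0.088 F [0.2 0.  0.6] M [ 0.01 -0.01  0.03] J [ 90.  21.   1.  -0. -70. -17.]
 turn total shares [36.83  7.47 -0.51] shift(now frame) shares [  2.99  20.71 -27.93]  shift in target frame [ 12.23 -21.26  24.83]
[0.60926034 0.09457326 0.17779034]
```

>>> arm_command(plan=[{"dy": 0.74,"dz": -1},{"dy": 0.74,"dz": -1},{"dy": 0.74,"dz": -1},{"dy": 0.74,"dz": -1},{"dy": 0.74,"dz": -1},{"dy": 0.74,"dz": -1},{"dy": 0.74,"dz": -1},{"dy": 0.74,"dz": -1},{"dy": 0.74,"dz": -1},{"dy": 0.74,"dz": -1},{"dy": 0.74,"dz": -1},{"dy": 0.74,"dz": -1},{"dy": 0.74,"dz": -1},{"dy": 0.74,"dz": -1},{"dy": 0.74,"dz": -1},{"dy": 0.74,"dz": -1},{"dy": 0.74,"dz": -1},{"dy": 0.74,"dz": -1},{"dy": 0.74,"dz": -1},{"dy": 0.74,"dz": -1}], fingers=-1)

```text
schema error: expected keys dx, dy, dz, wx, wy, wz
```

```bash
python3 - <<'E'
from fit import *
G=frame(RA,.4,W)
go(RACK+G@[0,0,.104],toolR(G,1)); print(r.get_state()["joints"])
E
```

```text
t 1.4 pos [0.1884 0.6482 0.2376] w 0.088 F [0.2 0.  0.6] M [ 0.01 -0.01  0.03] J [ 90.  21.   1.  -0. -70. -17.]
 turn total shares [-1.7   0.34  4.99] shift(now frame) shares [  2.99  20.71 -27.93]  shift in target frame [ 12.23  21.26 -24.83]
[ 9.03034959e+01  2.05460441e+01  6.82700384e-01 -1.60098001e-03
 -7.01366519e+01 -1.65073176e+01]
```

All keys are needed.

>>> arm_command(plan=[{"dx": 0,"dy": 0.74,"dz": -1,"wx": 0,"wy": 0,"wz": 0},{"dx": 0,"dy": 0.74,"dz": -1,"wx": 0,"wy": 0,"wz": 0},{"dx": 0,"dy": 0.74,"dz": -1,"wx": 0,"wy": 0,"wz": 0},{"dx": 0,"dy": 0.74,"dz": -1,"wx": 0,"wy": 0,"wz": 0},{"dx": 0,"dy": 0.74,"dz": -1,"wx": 0,"wy": 0,"wz": 0},{"dx": 0,"dy": 0.74,"dz": -1,"wx": 0,"wy": 0,"wz": 0},{"dx": 0,"dy": 0.74,"dz": -1,"wx": 0,"wy": 0,"wz": 0},{"dx": 0,"dy": 0.74,"dz": -1,"wx": 0,"wy": 0,"wz": 0},{"dx": 0,"dy": 0.74,"dz": -1,"wx": 0,"wy": 0,"wz": 0},{"dx": 0,"dy": 0.74,"dz": -1,"wx": 0,"wy": 0,"wz": 0},{"dx": 0,"dy": 0.74,"dz": -1,"wx": 0,"wy": 0,"wz": 0},{"dx": 0,"dy": 0.74,"dz": -1,"wx": 0,"wy": 0,"wz": 0},{"dx": 0,"dy": 0.74,"dz": -1,"wx": 0,"wy": 0,"wz": 0},{"dx": 0,"dy": 0.74,"dz": -1,"wx": 0,"wy": 0,"wz": 0},{"dx": 0,"dy": 0.74,"dz": -1,"wx": 0,"wy": 0,"wz": 0},{"dx": 0,"dy": 0.74,"dz": -1,"wx": 0,"wy": 0,"wz": 0}], fingers=-1)

```text
time_s: 2.73
tcp_pos: [0.4372, 0.3211, 0.238]
eef_rot: [-108.7, 89.8, 55.6]
contact_force: [0.3, -0.0, -0.2]
gripper_width: 0.0879
```

```bash
python3 - <<'E'
from fit import *
G=frame(RA,.4,W)
go(RACK+G@[0,0,.104],toolR(G,1)); print(r.get_state()["joints"])
E
```

```text
t 2.73 pos [0.4372 0.3211 0.238 ] w 0.0879 F [ 0.3 -0.  -0.2] M [ 0.05 -0.04  0.  ] J [ 57.   8. -16.   0. -66.  17.]
 turn total shares [-1.61  0.31  5.04] shift(now frame) shares [  2.99   8.57 -11.35]  shift in target frame [  6.65   8.   -10.15]
[ 5.70081251e+01  7.91447224e+00 -1.62274555e+01  6.20180846e-03
 -6.56339696e+01  1.72293075e+01]
```

>>> arm_command(plan=[{"dx": 0.2,"dy": 0.83,"dz": -1,"wx": -0.16,"wy": 0.03,"wz": 0.5},{"dx": 0.2,"dy": 0.83,"dz": -1,"wx": -0.16,"wy": 0.03,"wz": 0.5},{"dx": 0.25,"dy": 0.83,"dz": -1,"wx": -0.16,"wy": 0.03,"wz": 0.5},{"dx": 0.3,"dy": 0.83,"dz": -1,"wx": -0.16,"wy": 0.03,"wz": 0.5},{"dx": 0.3,"dy": 0.83,"dz": -1,"wx": -0.16,"wy": 0.03,"wz": 0.5},{"dx": 0.3,"dy": 0.83,"dz": -1,"wx": -0.16,"wy": 0.03,"wz": 0.5},{"dx": 0.4,"dy": 0.83,"dz": -1,"wx": -0.16,"wy": 0.03,"wz": 0.5},{"dx": 0.4,"dy": 0.83,"dz": -1,"wx": -0.16,"wy": 0.03,"wz": 0.5},{"dx": 0.5,"dy": 0.83,"dz": -1,"wx": -0.16,"wy": 0.03,"wz": 0.5},{"dx": 0,"dy": 0,"dz": 0,"wx": 0,"wy": 0,"wz": 0}])

```text
time_s: 3.57
tcp_pos: [0.587, 0.1148, 0.2089]
eef_rot: [90.4, 68.9, -98.5]
contact_force: [-0.4, 0.9, -0.3]
gripper_width: 0.0876
```

```bash
python3 - <<'E'
from fit import *
G=frame(RA,.4,W)
go(RACK+G@[0,0,.104],toolR(G,1)); print(r.get_state()["joints"])
for n in("side","top"):
    p,d=r.capture(n); np.savez(f"pics/{n}1.npz",p=p,d=d); cv2.imwrite(f"pics/{n}1.png",p[:,:,::-1])
E
```

```text
t 3.57 pos [0.587  0.1148 0.2089] w 0.0876 F [-0.4  0.9 -0.3] M [ 1.26 -0.05 -0.01] J [ 38.  21. -12.  15. -73.  36.]
 turn total shares [-0.14  0.02  0.4 ] shift(now frame) shares [ 1.75  0.21 -1.25]  shift in target frame [ 1.76  0.16 -1.25]
[ 38.48487744  20.58892811 -12.31032582  14.83235072 -73.39308768
  36.25284199]
```

View pics/side1.png

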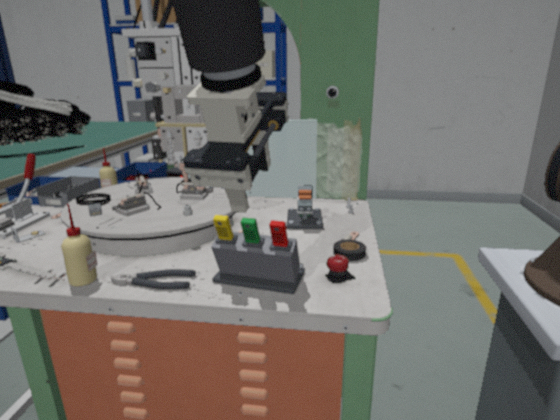

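View pics/top1.png

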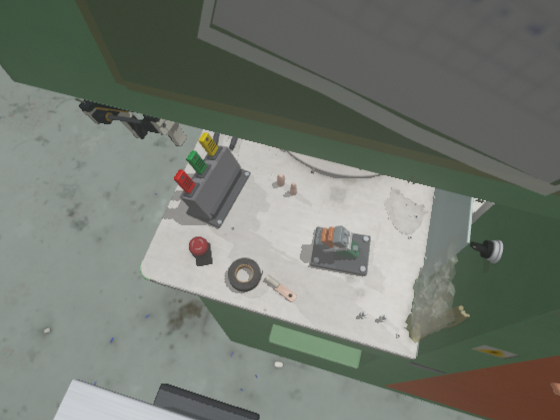

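```bash
python3 - <<'E'
from fit import *
s,c,R=cur();print(s["time_s"],c,s["joints"],R.as_matrix().round(3))
for n in("side","top"): print(n,proj(n,c),proj(n,c+R.apply([.011,.044,0])),proj(n,c+R.apply([.011,-.044,0])))
for n in("side","top"):
    p,d=r.capture(n); np.savez(f"pics/{n}1.npz",p=p,d=d); cv2.imwrite(f"pics/{n}1b.png",p[:,:,::-1])
    X=cloud(n,p,d)
    for uv in ([(240,195),(215,165),(270,110)] if n=="side" else [(172,133),(130,120)]): print(n,uv,X[uv[1],uv[0]])
E
```

```text
3.6667 [0.5860575  0.11686718 0.21013233] [ 38.64445268  20.40582981 -12.29036356  14.68720987 -73.38371988
  36.14340931] [[-0.051 -0.147 -0.988]
 [-0.352 -0.923  0.156]
 [-0.935  0.356 -0.004]]
side [252.44325014 181.01357193] [262.63268051 170.28941149] [243.51291559 205.631445  ]
top [156.75427857 134.49938159] [177.07374917 141.60136971] [143.83001893 135.52121024]
side (240, 195) [0.58801075 0.18529193 0.21006196]
side (215, 165) [0.60138736 0.23932827 0.26248773]
side (270, 110) [0.55914377 0.10856886 0.311485  ]
top (172, 133) [0.57161461 0.07009033 0.25258539]
top (130, 120) [0.55843232 0.13270242 0.28166296]
```

View pics/side1b.png

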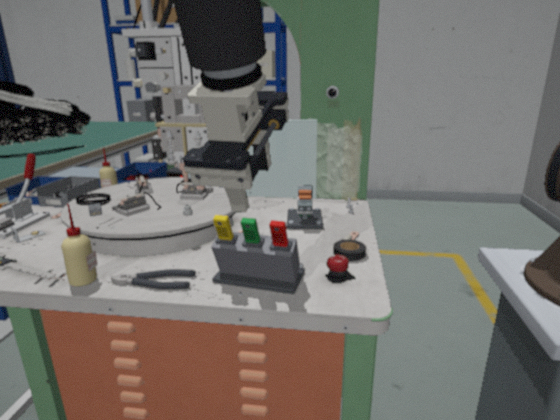

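>>> arm_command(plan=[{"dx": 0.5,"dy": 0.1,"dz": -0.5,"wx": -0.05,"wy": 0,"wz": 0.18},{"dx": 0.5,"dy": 0.1,"dz": -0.5,"wx": -0.05,"wy": 0,"wz": 0.18},{"dx": 0.5,"dy": 0.0,"dz": -0.3,"wx": -0.05,"wy": 0,"wz": 0.1},{"dx": 0,"dy": 0,"dz": 0,"wx": 0,"wy": 0,"wz": 0},{"dx": 0,"dy": 0,"dz": 0,"wx": 0,"wy": 0,"wz": 0}])

```text
time_s: 4.18
tcp_pos: [0.6112, 0.1007, 0.1844]
eef_rot: [90.6, 67.2, -97.5]
contact_force: [-0.0, 0.2, 0.5]
gripper_width: 0.0877
```

```bash
python3 - <<'E'
from fit import *
G=frame(RA,.4,W)
go(RACK+G@[0,0,.104],toolR(G,1))
s,c,R=cur()
for n in("side","top"):
    p,d=r.capture(n); np.savez(f"pics/{n}2.npz",p=p,d=d); X=cloud(n,p,d).reshape(-1,3); X=X[d.ravel()>0]
    L=R.inv().apply(X-c)*1000; k=(L[:,0]>-70)&(L[:,0]<40)&(abs(L[:,1])<80)&(abs(L[:,2])<40)&(X[:,2]>.148); L=L[k]
    print(n,len(L))
    for x0 in range(-60,30,6):
        for sg in(1,-1):
            q=L[(L[:,0]>=x0)&(L[:,0]<x0+6)&(L[:,1]*sg>0)]
            if len(q)>4: print(x0,sg,len(q),"y",np.percentile(q[:,1],[5,25,50,75,95]).round(1),"z",np.percentile(q[:,2],[5,50,95]).round(1))
    s_=(slice(130,290),slice(180,340)) if n=="side" else (slice(90,230),slice(100,260))
    cv2.imwrite(f"pics/{n}2.png",cv2.resize(p[s_][:,:,::-1],None,fx=3.7,fy=3.7,interpolation=cv2.INTER_CUBIC))
E
```

```text
t 4.18 pos [0.6112 0.1007 0.1844] w 0.0877 F [-0.   0.2  0.5] M [ 1.25 -0.2  -0.  ] J [ 37.  24. -12.  17. -71.  37.]
 turn total shares [ 0.05 -0.07  0.03] shift(now frame) shares [0.43 0.16 0.05]  shift in target frame [0.43 0.16 0.05]
side 924
-60 1 26 y [44.9 45.9 46.4 47.2 56.2] z [ 5.2 11.1 38.1]
-54 1 20 y [45.6 46.  46.4 47.  47.3] z [ 2.8  6.9 11.5]
-48 1 17 y [45.1 45.7 46.8 47.3 47.5] z [-1.8  2.2  7.4]
-42 1 20 y [44.2 45.  46.  46.8 47.6] z [-5.4 -1.7  2.7]
-36 1 37 y [41.7 42.8 45.  47.3 58.2] z [-8.5 -1.9 10.9]
-36 -1 18 y [-66.4 -65.6 -65.2 -65.  -64.4] z [-8.   3.1  9.8]
-30 1 33 y [41.6 42.5 43.3 49.9 58. ] z [-9.4  8.3 10.8]
-30 -1 45 y [-65.4 -64.8 -64.5 -64.3 -62. ] z [-9.2  0.8 11. ]
-24 1 32 y [41.4 42.1 43.1 49.7 57.2] z [-8.9  9.  11.1]
-24 -1 46 y [-64.2 -63.8 -63.3 -62.6 -54.3] z [-9.   4.1 10.8]
-18 1 33 y [41.2 42.  42.9 49.2 55.6] z [-0.3  8.4 11. ]
-18 -1 50 y [-63.1 -62.5 -62.  -61.1 -53.2] z [-10.2   3.8  11. ]
-12 1 41 y [41.7 42.8 43.3 48.7 56.4] z [-3.4  7.1 10.9]
-12 -1 54 y [-62.  -61.5 -60.9 -59.3 -47.7] z [-9.5  4.1 10.9]
-6 1 42 y [41.4 42.3 4
[... 915 characters left out ...]
61.9 62.6] z [-5.   5.5  9.5]
-24 -1 28 y [-57.9 -49.3 -45.6 -44.3 -43.9] z [-4.   5.1  9.1]
-18 1 32 y [50.  59.  60.1 60.7 62. ] z [-10.7   2.9   9.2]
-18 -1 32 y [-56.7 -46.7 -45.1 -44.3 -43.5] z [-9.9  4.   9. ]
-12 1 32 y [45.2 57.4 58.9 59.5 60.8] z [-9.7  4.2  8.8]
-12 -1 40 y [-54.7 -49.7 -45.3 -44.2 -43.3] z [-9.5  1.8  8.7]
-6 1 40 y [48.3 56.1 58.3 59.3 60.2] z [-11.5   1.4   8.9]
-6 -1 32 y [-55.4 -46.2 -45.  -43.9 -43. ] z [-10.8   1.6   8.9]
0 1 38 y [48.1 56.6 58.4 59.1 60. ] z [-10.9   2.8   9.3]
0 -1 34 y [-57.9 -48.6 -45.2 -44.2 -43.6] z [-9.8  3.5  8.7]
6 1 20 y [48.1 57.1 58.4 58.8 59.5] z [-10.7   0.9   8.6]
6 -1 27 y [-55.8 -46.4 -45.  -44.6 -44.1] z [-10.1   1.7   8.1]
```

View pics/side2.png

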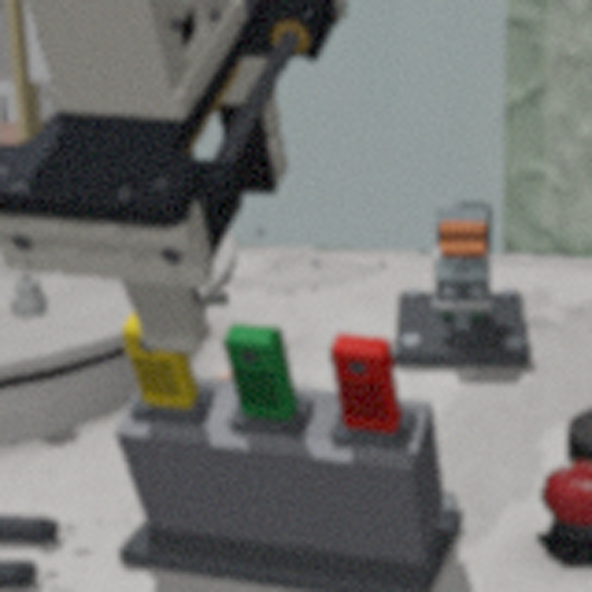

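View pics/top2.png

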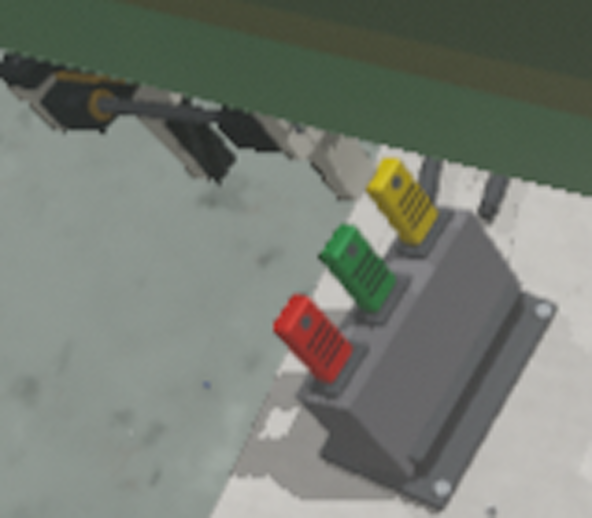

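>>> arm_command(plan=[{"dx": 0.6,"dy": 0.2,"dz": 0.05,"wx": 0.05,"wy": -0.07,"wz": 0.03},{"dx": 0.9,"dy": 0,"dz": 0,"wx": 0,"wy": 0,"wz": 0},{"dx": 0.9,"dy": 0,"dz": 0,"wx": 0,"wy": 0,"wz": 0},{"dx": 0.9,"dy": 0,"dz": 0,"wx": 0,"wy": 0,"wz": 0},{"dx": 0.6,"dy": 0,"dz": 0,"wx": 0,"wy": 0,"wz": 0},{"dx": 0,"dy": 0,"dz": 0,"wx": 0,"wy": 0,"wz": 0}])

```text
time_s: 4.78
tcp_pos: [0.604, 0.0657, 0.1117]
eef_rot: [90.4, 67.3, -98.0]
contact_force: [-0.4, -1.3, 0.8]
gripper_width: 0.0876
```

```bash
cat >> fit.py <<'E'
G=frame(RA,.4,W)
RK=np.array([.6034,.0545,.082])+G@[.001,0,0]
E
python3 - <<'E'
from fit import *
go(RK+G@[0,0,.024],toolR(G,1))
s,c,R=cur()
for n in("side","top"):
    p,d=r.capture(n); np.savez(f"pics/{n}3.npz",p=p,d=d); X=cloud(n,p,d).reshape(-1,3);C=p.reshape(-1,3).astype(int)
    L=R.inv().apply(X-c)*1000; k=(d.ravel()>0)&(L[:,0]>-33)&(L[:,0]<18)&(abs(L[:,1])<80)&(abs(L[:,2])<17)
    g=k&(C[:,1]-C[:,0]>25); q=L[g]
    print(n,"green",len(q),np.percentile(q,[3,50,97],axis=0).round(1).tolist())
    f=L[k&(L[:,1]<-35)];print(" f-",len(f),np.percentile(f,[3,50,97],axis=0).round(1).tolist())
    f=L[k&(L[:,1]>35)];print(" f+",len(f),np.percentile(f,[3,50,97],axis=0).round(1).tolist()) if len(f) else 0
    s_=(slice(130,290),slice(180,340)) if n=="side" else (slice(90,230),slice(100,260))
    cv2.imwrite(f"pics/{n}3.png",cv2.resize(p[s_][:,:,::-1],None,fx=3.7,fy=3.7,interpolation=cv2.INTER_CUBIC))
E
```

```text
t 4.78 pos [0.604  0.0657 0.1117] w 0.0876 F [-0.4 -1.3  0.8] M [ 1.22 -0.08 -0.07] J [ 34.  26. -20.  19. -61.  36.]
 turn total shares [-0.02 -0.02  0.05] shift(now frame) shares [ 0.38 -0.01 -0.05]  shift in target frame [ 0.38 -0.01 -0.05]
side green 51 [[-2.8, -9.6, 3.8], [10.2, -8.1, 11.4], [17.3, -2.1, 13.6]]
 f- 199 [[-24.8, -64.5, -10.6], [-7.0, -61.3, 2.6], [6.0, -51.1, 11.0]]
 f+ 165 [[-29.9, 41.5, -8.9], [-7.8, 43.1, 6.1], [9.5, 57.4, 11.1]]
top green 59 [[-18.6, -4.6, -3.2], [-0.2, 3.2, 10.3], [17.6, 7.6, 11.4]]
 f- 174 [[-31.7, -59.5, -11.9], [-8.5, -45.7, 3.8], [9.2, -42.8, 8.5]]
 f+ 175 [[-30.2, 45.7, -13.1], [-9.6, 59.2, 1.2], [6.5, 63.3, 8.8]]
```

View pics/side3.png

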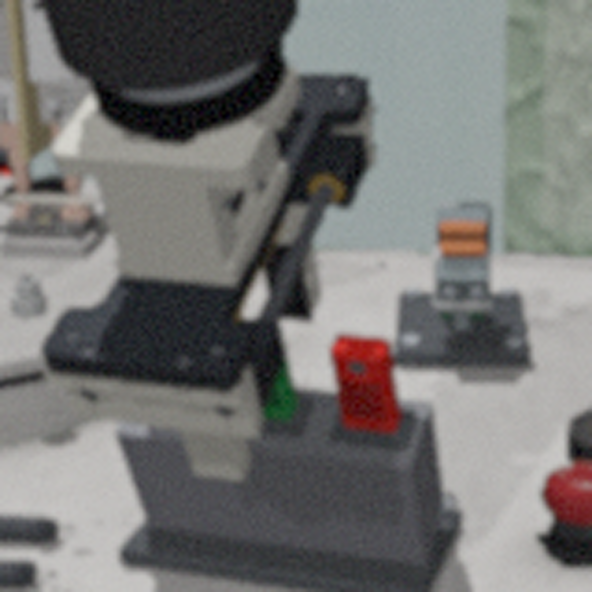

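View pics/top3.png

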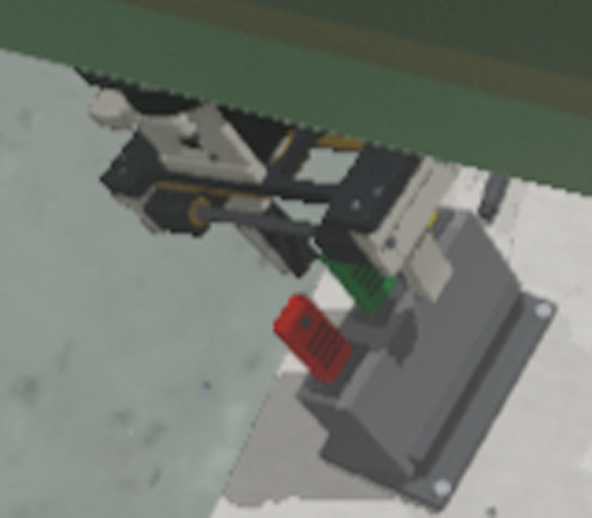

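>>> arm_command(plan=[{"dx": 0.3,"dy": 0,"dz": -0.03,"wx": 0,"wy": 0,"wz": 0.04},{"dx": 0.08,"dy": 0,"dz": 0,"wx": 0,"wy": 0,"wz": 0},{"dx": 0,"dy": 0,"dz": 0,"wx": 0,"wy": 0,"wz": 0},{"dx": 0,"dy": 0,"dz": 0,"wx": 0,"wy": 0,"wz": 0},{"dx": 0,"dy": 0,"dz": 0,"wx": 0,"wy": 0,"wz": 0},{"dx": 0,"dy": 0,"dz": 0,"wx": 0,"wy": 0,"wz": 0}], fingers=0.6, force=15)

```text
time_s: 5.38
tcp_pos: [0.6079, 0.0657, 0.1096]
eef_rot: [91.5, 67.4, -96.8]
contact_force: [-0.1, -0.6, 0.1]
gripper_width: 0.0533
```

```bash

python3 - <<'E'
from fit import *
go(RK+G@[0,0,.024],toolR(G,1))
E
```

```text
t 5.38 pos [0.6079 0.0657 0.1096] w 0.0533 F [-0.1 -0.6  0.1] M [ 1.25 -0.12 -0.05] J [ 34.  26. -20.  19. -61.  35.]
 turn total shares [-0.03 -0.12  0.07] shift(now frame) shares [0.3  0.06 0.15]  shift in target frame [0.3  0.05 0.14]
```

>>> arm_command(plan=[{"dx": 0.3,"dy": 0.05,"dz": 0.15,"wx": 0,"wy": -0.1,"wz": 0.07},{"dx": 0,"dy": 0,"dz": 0,"wx": 0,"wy": 0,"wz": 0}])

```text
time_s: 5.55
tcp_pos: [0.6045, 0.0631, 0.1046]
eef_rot: [90.4, 67.1, -98.0]
contact_force: [-1.1, 0.2, -0.1]
gripper_width: 0.0397
```

```bash

python3 - <<'E'
from fit import *
for i in range(6):
    go(RK+G@[0,0,.024],toolR(G,1)); r.capture("top")
E
```

```text
t 5.55 pos [0.6045 0.0631 0.1046] w 0.0397 F [-1.1  0.2 -0.1] M [ 1.23 -0.08 -0.02] J [ 34.  26. -20.  19. -60.  35.]
 turn total shares [-0.03 -0.03  0.  ] shift(now frame) shares [ 0.01  0.01 -0.01]  shift in target frame [ 0.01  0.01 -0.01]
t 5.6 pos [0.6052 0.0634 0.1052] w 0.036 F [-0.4  1.5  0.5] M [ 1.25 -0.22  0.04] J [ 34.  26. -20.  19. -60.  35.]
 turn total shares [-0.03 -0.04  0.01] shift(now frame) shares [0.04 0.02 0.02]  shift in target frame [0.04 0.02 0.02]
t 5.65 pos [0.6054 0.0636 0.1054] w 0.0316 F [0.8 0.3 0. ] M [ 1.27 -0.2   0.05] J [ 34.  26. -20.  19. -60.  35.]
 turn total shares [-0.03 -0.05  0.02] shift(now frame) shares [0.06 0.02 0.03]  shift in target frame [0.06 0.02 0.03]
t 5.7 pos [0.6055 0.0636 0.1054] w 0.0281 F [-0.6 -0.2 -0.1] M [ 1.28 -0.18  0.01] J [ 34.  26. -20.  19. -60.  35.]
 turn total shares [-0.03 -0.05  0.02] shift(now frame) shares [0.06 0.02 0.04]  shift in target frame [0.06 0.02 0.04]
t 5.75 pos [0.6055 0.0636 0.1055] w 0.024 F [ 0.4 -0.3 -1.1] M [ 1.22 -0.2  -0.03] J [ 34.  26. -20.  19. -60.  35.]
 turn total shares [-0.03 -0.05  0.02] shift(now frame) shares [0.06 0.02 0.04]  shift in target frame [0.06 0.02 0.04]
t 5.8 pos [0.6056 0.0637 0.1055] w 0.0205 F [ 0.  -0.2  0.3] M [ 1.26 -0.14 -0.01] J [ 34.  26. -20.  19. -60.  35.]
 turn total shares [-0.03 -0.05  0.02] shift(now frame) shares [0.07 0.02 0.04]  shift in target frame [0.07 0.02 0.04]
```

>>> arm_command(plan=[{"dx": 0.05,"dy": 0.02,"dz": 0.03,"wx": 0,"wy": -0.05,"wz": 0}], fingers=1, force=6)

```text
time_s: 5.93
tcp_pos: [0.6049, 0.0631, 0.1049]
eef_rot: [90.2, 67.2, -98.3]
contact_force: [-0.2, -0.7, -1.4]
gripper_width: 0.015
```

```bash

python3 - <<'E'
from fit import *
for i in range(6):
    go(RK+G@[0,0,.024],toolR(G,1)); s,c,R=cur(); print("tool F",R.inv().apply(s["contact_force"]).round(1),"tool M",R.inv().apply(s["moment"]).round(2)); r.capture("top")
E
```

```text
t 5.93 pos [0.6049 0.0631 0.1049] w 0.015 F [-0.2 -0.7 -1.4] M [ 1.2  -0.17 -0.03] J [ 34.  26. -20.  19. -61.  35.]
 turn total shares [-0.03 -0.01  0.02] shift(now frame) shares [0.02 0.01 0.01]  shift in target frame [0.02 0.01 0.01]
tool F [1.5 0.1 0.1] tool M [ 0.03 -0.02 -1.22]
t 5.98 pos [0.6048 0.063  0.1048] w 0.0143 F [-0.3 -0.2  0.1] M [ 1.41 -0.12 -0.02] J [ 34.  27. -20.  19. -61.  35.]
 turn total shares [-0.03  0.    0.02] shift(now frame) shares [0.02 0.01 0.01]  shift in target frame [0.02 0.   0.01]
tool F [-0.   0.3  0.3] tool M [-0.01 -0.1  -1.41]
t 6.03 pos [0.6049 0.063  0.1047] w 0.0141 F [ 0.1 -0.3  0.6] M [ 1.35 -0.12 -0.01] J [ 34.  27. -20.  19. -61.  35.]
 turn total shares [-0.03 -0.    0.02] shift(now frame) shares [0.02 0.   0.01]  shift in target frame [0.02 0.   0.01]
tool F [-0.5  0.5 -0.1] tool M [-0.02 -0.08 -1.35]
t 6.08 pos [0.6049 0.063  0.1048] w 0.0141 F [-0.1  0.   0.1] M [ 1.31 -0.14  0.01] J [ 34.  27. -20.  19. -61.  35.]
 turn total shares [-0.03 -0.    0.02] shift(now frame) shares [0.02 0.   0.01]  shift in target frame [0.02 0.   0.01]
tool F [-0.1  0.   0.1] tool M [-0.03 -0.05 -1.32]
t 6.13 pos [0.6048 0.063  0.1048] w 0.014 F [ 0.4 -0.3  0.4] M [ 1.35 -0.1   0.01] J [ 34.  27. -20.  19. -61.  35.]
 turn total shares [-0.03 -0.    0.02] shift(now frame) shares [0.02 0.   0.01]  shift in target frame [0.02 0.   0.01]
tool F [-0.3  0.4 -0.5] tool M [-0.05 -0.09 -1.35]
t 6.18 pos [0.6049 0.063  0.1047] w 0.0141 F [ 0.7 -0.   0.6] M [ 1.35 -0.15 -0.  ] J [ 34.  27. -20.  19. -61.  35.]
 turn total shares [-0.03 -0.    0.02] shift(now frame) shares [0.01 0.   0.01]  shift in target frame [0.01 0.   0.01]
tool F [-0.6  0.2 -0.7] tool M [-0.02 -0.05 -1.36]
```

```bash

python3 - <<'E'
from fit import *
s,c,R=cur(); np.savez("home.npz",c=c,R=R.as_matrix()); print(c,R.as_matrix())
E
```

```text
[0.60483095 0.06298655 0.1047458 ] [[-0.05597204 -0.13585765 -0.98914601]
 [-0.38392585 -0.91159863  0.14693155]
 [-0.92166592  0.38798278 -0.00113523]]
```

>>> arm_command(plan=[{"dx": 0,"dy": 0,"dz": 0,"wx": 0,"wy": 0,"wz": 0},{"dx": 0,"dy": 0,"dz": 0,"wx": 0,"wy": 0,"wz": 0},{"dx": -0.4,"dy": 0,"dz": 0,"wx": 0,"wy": 0,"wz": 0},{"dx": -0.5,"dy": 0,"dz": 0,"wx": 0,"wy": 0,"wz": 0},{"dx": -0.5,"dy": 0,"dz": 0,"wx": 0,"wy": 0,"wz": 0}], fingers=1, force=30)

```text
time_s: 6.65
tcp_pos: [0.605, 0.0731, 0.1305]
eef_rot: [89.6, 67.0, -98.9]
contact_force: [0.9, 0.6, -0.6]
gripper_width: 0.0137
```

```bash
cat >> fit.py <<'E'
try:
    _h=np.load("home.npz"); HC=_h["c"]; HR=Ro.from_matrix(_h["R"])
except Exception: pass
def lastF():
    s,c,R=cur(); print("toolF",R.inv().apply(s["contact_force"]).round(1),"toolM",R.inv().apply(s["moment"]).round(2))
E
python3 - <<'E'
from fit import *
go(HC+HR.apply([-.075,0,0]),HR);lastF()
E
```

```text
t 6.65 pos [0.605  0.0731 0.1305] w 0.0137 F [ 0.9  0.6 -0.6] M [ 1.32 -0.27  0.  ] J [ 35.  25. -18.  18. -64.  36.]
 turn total shares [ 0.    0.05 -0.03] shift(now frame) shares [-2.37 -0.03 -0.06]  shift in target frame [-2.37 -0.04 -0.06]
toolF [ 0.2 -0.9 -0.8] toolM [ 0.02  0.07 -1.35]
```

>>> arm_command(plan=[{"dx": -0.7,"dy": -0.03,"dz": -0.06,"wx": 0,"wy": 0.05,"wz": -0.03},{"dx": -0.7,"dy": 0,"dz": 0,"wx": 0,"wy": 0,"wz": 0},{"dx": -0.7,"dy": 0,"dz": 0,"wx": 0,"wy": 0,"wz": 0},{"dx": -0.7,"dy": 0,"dz": 0,"wx": 0,"wy": 0,"wz": 0},{"dx": 0,"dy": 0,"dz": 0,"wx": 0,"wy": 0,"wz": 0}])

```text
time_s: 7.07
tcp_pos: [0.6114, 0.0992, 0.1911]
eef_rot: [90.9, 67.4, -97.5]
contact_force: [0.6, 1.0, 0.0]
gripper_width: 0.0142
```

```bash
cat >> fit.py <<'E'
GA=np.radians(6.6); GP=np.array([.5369,-.2296,.085])
E
python3 - <<'E'
from fit import *
K=frame(GA,.7,W)
go(GP+K@[0,0,.109],toolR(K,1));lastF(); print(r.get_state()["joints"])
for n in("side","top"):
    p,d=r.capture(n); np.savez(f"pics/{n}4.npz",p=p,d=d); cv2.imwrite(f"pics/{n}4.png",p[:,:,::-1]); X=cloud(n,p,d)
    k=(d>0)&(X[...,0]>.1)&(X[...,0]<.8)&(X[...,1]<.3)&(X[...,1]>-.1)&(X[...,2]>.2)&(X[...,2]<.75)
    print(n,k.sum())
    for z0 in np.arange(.2,.75,.05):
        q=X[k&(X[...,2]>=z0)&(X[...,2]<z0+.05)]
        if len(q)>20: print(round(z0,2),len(q),np.percentile(q,[2,98],axis=0).round(3).tolist())
E
```

```text
t 7.07 pos [0.6114 0.0992 0.1911] w 0.0142 F [0.6 1.  0. ] M [ 1.31 -0.34  0.05] J [ 37.  23. -12.  17. -72.  37.]
 turn total shares [-2.83  1.63  3.79] shift(now frame) shares [ 6.19 11.95  2.22]  shift in target frame [8.85 8.75 5.59]
toolF [-0.4 -1.  -0.5] toolM [ 0.02  0.15 -1.35]
[ 36.59672591  23.22162191 -11.98846312  16.90951378 -71.70937426
  37.2692206 ]
side 15598
0.2 2395 [[0.102, -0.042, 0.203], [0.664, 0.229, 0.25]]
0.25 3300 [[0.569, 0.054, 0.251], [0.65, 0.211, 0.299]]
0.3 3105 [[0.57, 0.06, 0.301], [0.658, 0.214, 0.349]]
0.35 3830 [[0.576, 0.18, 0.351], [0.657, 0.234, 0.399]]
0.4 2968 [[0.578, 0.194, 0.401], [0.659, 0.247, 0.431]]
top 15235
0.2 597 [[0.581, 0.081, 0.201], [0.617, 0.222, 0.249]]
0.25 407 [[0.566, 0.044, 0.25], [0.595, 0.203, 0.293]]
0.55 158 [[0.37, -0.097, 0.598], [0.373, 0.027, 0.6]]
0.6 7212 [[0.37, -0.098, 0.601], [0.373, 0.023, 0.649]]
0.65 6861 [[0.369, -0.099, 0.651], [0.373, -0.005, 0.694]]
```

View pics/side4.png

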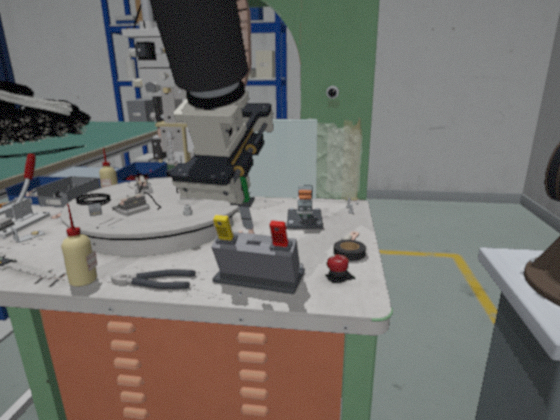

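View pics/top4.png

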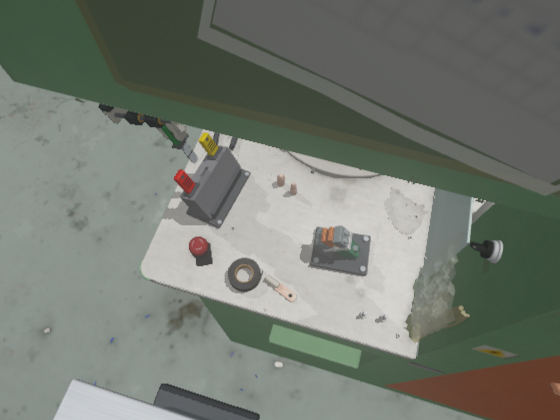

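>>> arm_command(plan=[{"dx": 0.4,"dy": 1,"dz": 0.18,"wx": 0,"wy": 0,"wz": 0},{"dx": 0.4,"dy": 1,"dz": 0.18,"wx": 0,"wy": 0,"wz": 0},{"dx": 0.4,"dy": 1,"dz": 0.18,"wx": 0,"wy": 0,"wz": 0},{"dx": 0.4,"dy": 1,"dz": 0.18,"wx": -0.4,"wy": 0.2,"wz": 0.5},{"dx": 0.4,"dy": 1,"dz": 0.18,"wx": -0.4,"wy": 0.2,"wz": 0.5},{"dx": 0.4,"dy": 1,"dz": 0.3,"wx": -0.4,"wy": 0.2,"wz": 0.5},{"dx": 0,"dy": 0,"dz": 0,"wx": 0,"wy": 0,"wz": 0}])

```text
time_s: 7.75
tcp_pos: [0.5646, -0.0332, 0.1885]
eef_rot: [89.5, 60.0, -92.4]
contact_force: [-1.9, -0.3, -0.6]
gripper_width: 0.0137
```

```bash

python3 - <<'E'
from fit import *
K=frame(GA,.7,W)
go(GP+K@[0,0,.109],toolR(K,1));lastF()
E
```

```text
t 7.75 pos [ 0.5646 -0.0332  0.1885] w 0.0137 F [-1.9 -0.3 -0.6] M [ 1.74  0.08 -0.11] J [ 31.  17. -28.  27. -65.  41.]
 turn total shares [-1.51  1.12  2.21] shift(now frame) shares [4.07 5.03 1.56]  shift in target frame [4.69 4.   2.51]
toolF [0.7 0.  1.9] toolM [ 0.02 -0.17 -1.73]
```

>>> arm_command(plan=[{"dx": 0.8,"dy": 1,"dz": 0.4,"wx": -0.38,"wy": 0.28,"wz": 0.55},{"dx": 0.8,"dy": 1,"dz": 0.4,"wx": -0.38,"wy": 0.28,"wz": 0.55},{"dx": 0.8,"dy": 1,"dz": 0.5,"wx": -0.38,"wy": 0.28,"wz": 0.55},{"dx": 0.8,"dy": 0.9,"dz": 0.5,"wx": -0.38,"wy": 0.28,"wz": 0.5},{"dx": 0,"dy": 0,"dz": 0,"wx": 0,"wy": 0,"wz": 0}])

```text
time_s: 8.17
tcp_pos: [0.5273, -0.138, 0.1753]
eef_rot: [89.5, 49.9, -83.4]
contact_force: [-1.8, -1.3, -0.7]
gripper_width: 0.0139
```

```bash

python3 - <<'E'
from fit import *
K=frame(GA,.7,W)
go(GP+K@[0,0,.109],toolR(K,1));lastF()
for n in("side","top"):
    p,d=r.capture(n); np.savez(f"pics/{n}5.npz",p=p,d=d);cv2.imwrite(f"pics/{n}5f.png",p[:,:,::-1])
    s_=(slice(130,250),slice(230,350)) if n=="side" else (slice(190,290),slice(250,380))
    cv2.imwrite(f"pics/{n}5.png",cv2.resize(p[s_][:,:,::-1],None,fx=5,fy=5,interpolation=cv2.INTER_CUBIC))
go(GP+K@[0,0,.109],toolR(K,1));lastF()
E
```

```text
t 8.17 pos [ 0.5273 -0.138   0.1753] w 0.0139 F [-1.8 -1.3 -0.7] M [ 2.1   0.48 -0.17] J [ 26.  13. -46.  47. -57.  35.]
 turn total shares [ 0.11 -0.01 -0.  ] shift(now frame) shares [0.97 0.61 0.06]  shift in target frame [0.97 0.61 0.05]
toolF [1.2 0.4 1.9] toolM [-0.02 -0.27 -2.14]
t 8.27 pos [ 0.5309 -0.1353  0.1767] w 0.0139 F [1.3 0.1 0.4] M [2.23 0.16 0.03] J [ 26.  13. -46.  47. -57.  36.]
 turn total shares [ 0.06 -0.04  0.04] shift(now frame) shares [1.09 0.66 0.25]  shift in target frame [1.1  0.66 0.25]
toolF [-0.2  0.3 -1.3] toolM [ 0.05  0.11 -2.24]
```

View pics/side5.png

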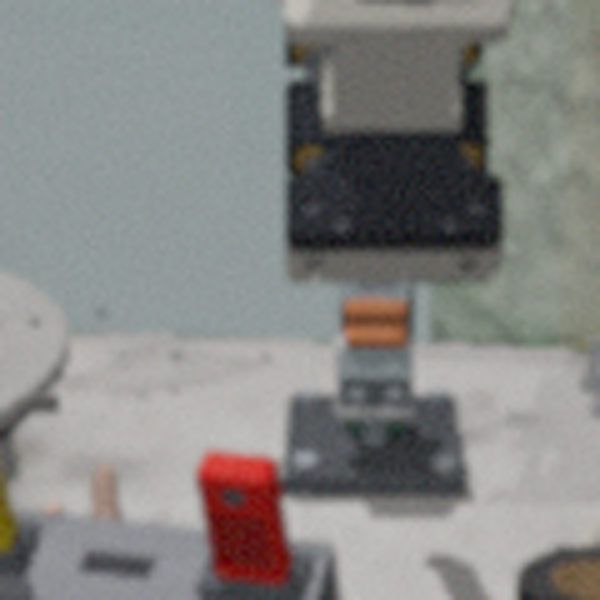

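View pics/top5.png

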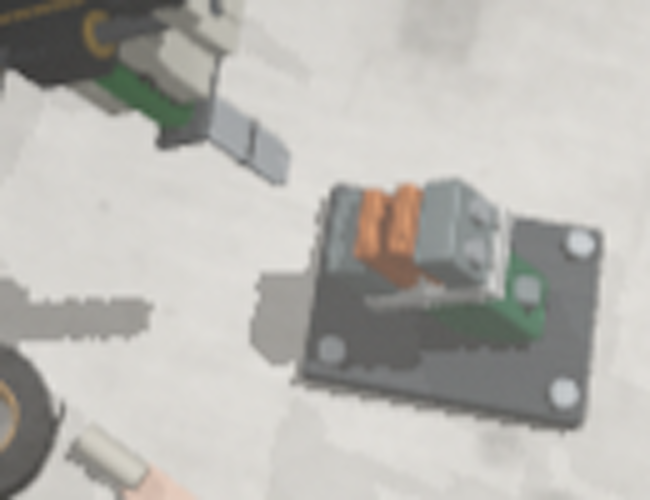

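```bash

python3 - <<'E'
from fit import *
K=frame(GA,.7,W)
ps=[];ds=[]
for i in range(6):
    p,d=r.capture("top"); ps.append(p.astype(float));ds.append(d)
P=np.mean(ps,0).astype(np.float32); D=np.median(ds,0); np.savez("pics/top6.npz",p=P,d=D)
s,c,R=cur(); print(s["time_s"],c.round(4)); np.savez("pics/top6pose.npz",c=c,R=R.as_matrix())
# rectify mouth plane
def rect(o,Rm,iu,iv,half,sc=8):
    g=np.arange(-half,half,1/sc)/1000
    U,V=np.meshgrid(g,g); X=o+U[...,None]*Rm[:,iu]+V[...,None]*Rm[:,iv]
    uv=proj("top",X).astype(np.float32)
    return cv2.remap(P,uv[...,0],uv[...,1],cv2.INTER_CUBIC)
im=rect(GP,K,0,1,36); 
def grid(im,half,sc=8):
    im=np.clip(im,0,255).astype(np.uint8)[:,:,::-1].copy()
    for k in range(-30,31,10):
        a=int((k+half)*sc); cv2.line(im,(a,0),(a,6),(0,0,0),1); cv2.line(im,(0,a),(6,a),(0,0,0),1); cv2.putText(im,str(k),(a-8,18),0,.35,(0,0,255),1); cv2.putText(im,str(k),(8,a+4),0,.35,(0,0,255),1)
    return im
cv2.imwrite("pics/rect_mouth.png",grid(im,36))
# profile along x averaged over y in -9..5
v=slice(int((36-10)*8),int((36+4)*8)); prof=im[v].mean(0)
for x in np.arange(-24,24,1): print(x,prof[int((x+36)*8):int((x+37)*8)].mean(0).round(0),end="; ")
print()
# blade: tool frame plane y=+2
M=R.as_matrix()
for x0 in (24,54):pass
o=c+M@[.054,.002,0]
im2=rect(o,M,2,0,36); cv2.imwrite("pics/rect_blade.png",grid(im2,36))
X=cloud("top",P,D).reshape(-1,3); L=R.inv().apply(X-c)*1000
k=(D.ravel()>0)&(L[:,0]>30)&(L[:,0]<82)&(abs(L[:,2])<7)&(abs(L[:,1])<12); print("blade depth y",k.sum(),np.percentile(L[k,1],[5,25,50,75,95]).round(2))
k=(D.ravel()>0)&(L[:,0]>30)&(L[:,0]<95)&(abs(L[:,2])<14)&(abs(L[:,1])<6);q=L[k];print(np.percentile(q,[1,3,50,97,99],axis=0).round(1))
E
```

```text
8.5667 [ 0.533  -0.1334  0.1774]
-24 [113. 115. 115.]; -23 [120. 123. 124.]; -22 [129. 133. 134.]; -21 [136. 142. 142.]; -20 [139. 145. 145.]; -19 [138. 144. 144.]; -18 [134. 140. 140.]; -17 [129. 135. 134.]; -16 [125. 130. 130.]; -15 [122. 127. 127.]; -14 [120. 126. 125.]; -13 [121. 125. 124.]; -12 [126. 125. 123.]; -11 [133. 124. 119.]; -10 [146. 124. 112.]; -9 [161. 125. 105.]; -8 [173. 127. 100.]; -7 [181. 129.  99.]; -6 [184. 132. 100.]; -5 [188. 135. 103.]; -4 [195. 141. 106.]; -3 [200. 145. 109.]; -2 [198. 143. 108.]; -1 [188. 136. 103.]; 0 [172. 124.  97.]; 1 [153. 113.  91.]; 2 [136. 103.  86.]; 3 [127.  98.  84.]; 4 [128.  98.  84.]; 5 [136. 103.  86.]; 6 [149. 111.  90.]; 7 [164. 120.  95.]; 8 [177. 128.  99.]; 9 [185. 133. 102.]; 10 [187. 134. 103.]; 11 [189. 136. 104.]; 12 [195. 141. 106.]; 13 [200. 145. 109.]; 14 [199. 143. 108.]; 15 [190. 137. 103.]; 16 [181. 130. 101.]; 17 [174. 128. 103.]; 18 [164. 129. 110.]; 19 [151. 133. 122.]; 20 [141. 139. 134.]; 21 [138. 144. 144.]; 22 [139. 146. 147.]; 23 [140. 146. 146.]; 
blade depth y 112 [1.11 1.54 1.75 2.02 2.55]
[[35.  -1.7 -9.5]
 [36.6 -0.6 -8.9]
 [58.9  1.6  1. ]
 [83.3  2.6  8.5]
 [84.2  2.6  8.8]]
```

View pics/rect_mouth.png

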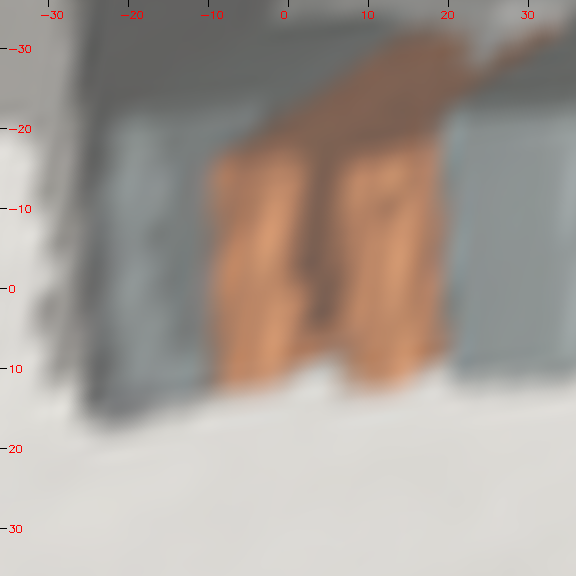

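View pics/rect_blade.png

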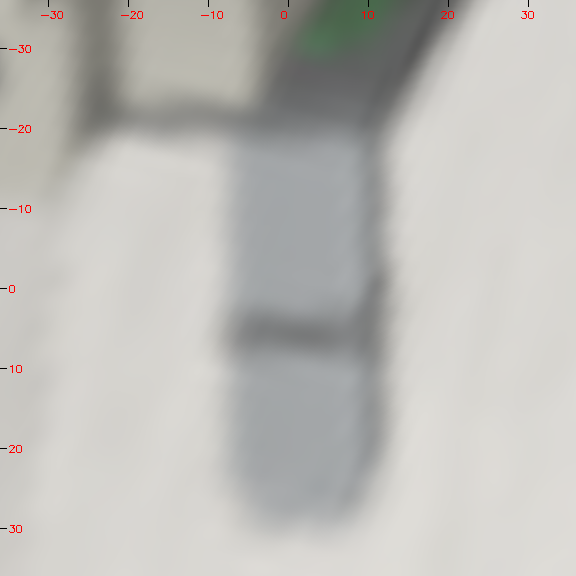

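```bash

python3 - <<'E'
from fit import *
K=frame(GA,.7,W)
z=np.load("pics/top6.npz");P=z["p"];D=z["d"]
X=cloud("top",P,D); L=(X-GP)@K*1000
cop=(P[...,0]-P[...,2]>75)&(D>0)&(abs(L[...,0]-4)<20)&(abs(L[...,1])<25)&(abs(L[...,2])<15)
q=L[cop]; print(len(q),np.percentile(q,[5,25,50,75,95],axis=0).round(1).tolist())
er=q[(abs(q[:,1]+2)<10)]
A=np.c_[er[:,:2],np.ones(len(er))]; 
m=abs(er[:,2]-np.median(er[:,2]))<2.5; co=np.linalg.lstsq(A[m],er[m,2],rcond=None)[0]; print("plane",co.round(3),"median z",np.median(er[m,2]),m.sum())
for lo,hi in((-9,-1),(8,17)):
    s=er[(er[:,0]>lo-4)&(er[:,0]<hi-1)]; print(lo,len(s),np.percentile(s,[10,50,90],axis=0).round(1).tolist())
# holder faces plane (grey)
# side: old capture
z=np.load("pics/side0.npz");Ps=z["p"].astype(int);Ds=z["d"];Ls=(cloud("side",Ps,Ds)-GP)@K*1000
cop=(Ps[...,0]-Ps[...,2]>50)&(Ds>0)&(abs(Ls[...,0])<25)&(abs(Ls[...,1])<25)&(abs(Ls[...,2])<15)
q=Ls[cop];print("side",len(q),np.percentile(q,[5,25,50,75,95],axis=0).round(1).tolist())
E
```

```text
88 [[-7.6, -12.4, -5.9], [-3.8, -6.7, -3.5], [6.9, -0.5, -2.6], [11.0, 5.8, -1.9], [12.6, 11.1, -1.5]]
plane [-0.013  0.016 -2.297] median z -2.247958754096035 60
-9 32 [[-7.6, -9.6, -5.8], [-4.7, -0.9, -2.5], [-3.3, 5.9, -1.6]]
8 37 [[7.2, -9.8, -4.7], [10.8, -1.7, -2.4], [12.7, 5.7, -1.5]]
side 104 [[-12.3, -12.7, -12.9], [-7.8, -6.2, -4.8], [3.4, 0.1, -1.7], [4.7, 6.4, -0.4], [10.1, 13.3, 1.1]]
```

```bash
cat >> fit.py <<'E'
K=frame(GA,.7,W); KR=toolR(K,1)
def gap(z,x=2.35,y=.4,z0=-1.3): return GP+K@(np.array([x,y,z0+84+z])/1000)
E
python3 - <<'E'
from fit import *
go(gap(10),KR);lastF()
E
```

```text
t 8.57 pos [ 0.533  -0.1334  0.1774] w 0.0136 F [ 0.4 -0.5 -0.2] M [2.17 0.22 0.04] J [ 26.  13. -46.  47. -57.  36.]
 turn total shares [ 0.06 -0.08  0.05] shift(now frame) shares [1.98 0.82 0.36]  shift in target frame [1.99 0.81 0.34]
toolF [ 0.5  0.3 -0.4] toolM [ 0.    0.06 -2.18]
```

>>> arm_command(plan=[{"dx": 0.5,"dy": 0.27,"dz": 0.12,"wx": 0.03,"wy": -0.04,"wz": 0.03},{"dx": 0.5,"dy": 0.27,"dz": 0.12,"wx": 0.03,"wy": -0.04,"wz": 0.02},{"dx": 0.5,"dy": 0.27,"dz": 0.12,"wx": 0,"wy": 0,"wz": 0},{"dx": 0,"dy": 0,"dz": 0,"wx": 0,"wy": 0,"wz": 0},{"dx": 0,"dy": 0,"dz": 0,"wx": 0,"wy": 0,"wz": 0}])

```text
time_s: 8.98
tcp_pos: [0.5308, -0.1669, 0.1633]
eef_rot: [90.0, 49.9, -83.3]
contact_force: [0.5, 0.2, 0.2]
gripper_width: 0.014
```

```bash
cat >> fit.py <<'E'
E
python3 - <<'E'
from fit import *
go(gap(10),KR)
for i in range(3):r.capture("top")
go(gap(10),KR);lastF()
E
```

```text
t 8.98 pos [ 0.5308 -0.1669  0.1633] w 0.014 F [0.5 0.2 0.2] M [ 2.21  0.23 -0.02] J [ 21.  14. -48.  51. -53.  35.]
 turn total shares [ 0.   -0.01  0.01] shift(now frame) shares [0.39 0.   0.04]  shift in target frame [0.39 0.   0.04]
t 9.13 pos [ 0.5311 -0.1662  0.1637] w 0.0141 F [-0.6  0.3  0.2] M [2.24 0.27 0.06] J [ 22.  14. -48.  51. -53.  35.]
 turn total shares [ 0.01 -0.02  0.01] shift(now frame) shares [0.42 0.02 0.06]  shift in target frame [0.42 0.02 0.06]
toolF [-0.4 -0.2  0.6] toolM [-0.05  0.03 -2.26]
```

```bash
cat > meas.py <<'E'
from fit import *
import sys
tag=sys.argv[1]
def avg(n,k=5):
    ps=[];ds=[]
    for i in range(k):
        p,d=r.capture(n);ps.append(p.astype(float));ds.append(d)
    return np.mean(ps,0).astype(np.float32),np.median(ds,0)
def rect(n,P,o,Rm,iu,iv,half,sc=8):
    g=np.arange(-half,half,1/sc)/1000
    U,V=np.meshgrid(g,g); X=o+U[...,None]*Rm[:,iu]+V[...,None]*Rm[:,iv]
    uv=proj(n,X).astype(np.float32)
    im=cv2.remap(P,uv[...,0],uv[...,1],cv2.INTER_CUBIC)
    im=np.clip(im,0,255).astype(np.uint8)[:,:,::-1].copy()
    for k in range(-30,31,10):
        a=int((k+half)*sc); cv2.line(im,(a,0),(a,6),(0,0,0),1); cv2.line(im,(0,a),(6,a),(0,0,0),1); cv2.putText(im,str(k),(a-8,18),0,.35,(0,0,255),1); cv2.putText(im,str(k),(8,a+4),0,.35,(0,0,255),1)
    return im
P,D=avg("top"); S,DS=avg("side",3)
s,c,R=cur(); M=R.as_matrix(); print(s["time_s"],c)
np.savez(f"pics/m_{tag}.npz",P=P,D=D,S=S,DS=DS,c=c,M=M)
im=np.hstack([rect("top",P,GP+K@[.0021,-.001,-.0023],K,0,1,36,5.5),rect("top",P,c+M@[.054,.00175,0],M,2,0,36,5.5)])
cv2.imwrite(f"pics/m_{tag}.png",im)
for n,(A,sl) in {"top":(P,(slice(195,270),slice(275,375))),"side":(S,(slice(160,235),slice(255,355)))}.items():
    cv2.imwrite(f"pics/m_{tag}_{n}.png",cv2.resize(np.clip(A[sl][:,:,::-1],0,255).astype(np.uint8),None,fx=7.5,fy=7.5,interpolation=cv2.INTER_CUBIC))
X=cloud("top",P,D).reshape(-1,3); L=R.inv().apply(X-c)*1000
for a,b in((34,50),(50,66),(66,82)):
    k=(D.ravel()>0)&(L[:,0]>a)&(L[:,0]<b)&(abs(L[:,2]-1)<6)&(abs(L[:,1])<12); print("blade y",k.sum(),np.percentile(L[k,1],[5,25,50,75,95]).round(2) if k.sum() else "")
E
python3 meas.py a
```

```text
9.5333 [ 0.53126229 -0.1657747   0.16374224]
blade y 27 [0.76 1.2  1.38 1.79 2.26]
blade y 30 [0.74 1.35 1.5  1.88 2.07]
blade y 28 [0.73 1.   1.43 1.73 2.2 ]
```

View pics/m_a.png

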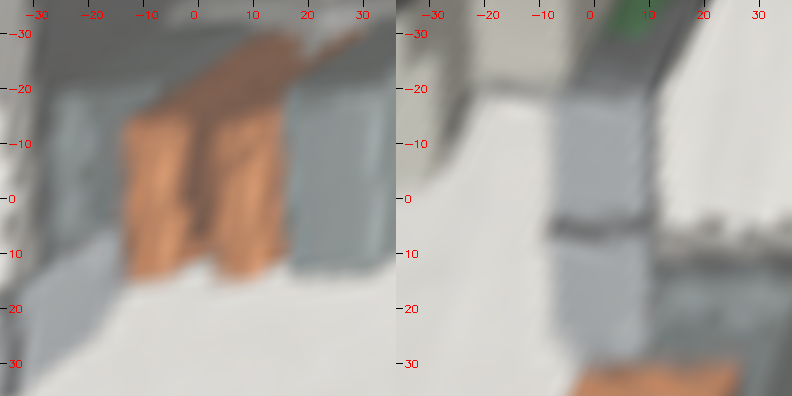

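View pics/m_a_top.png

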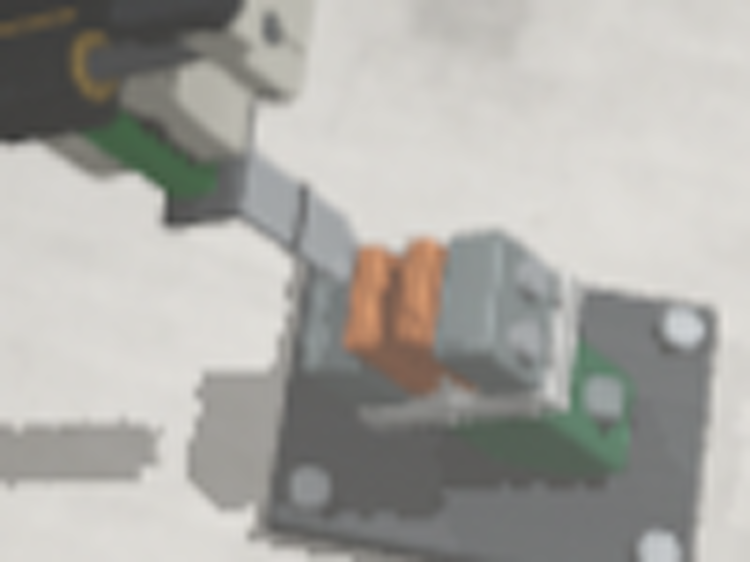

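View pics/m_a_side.png

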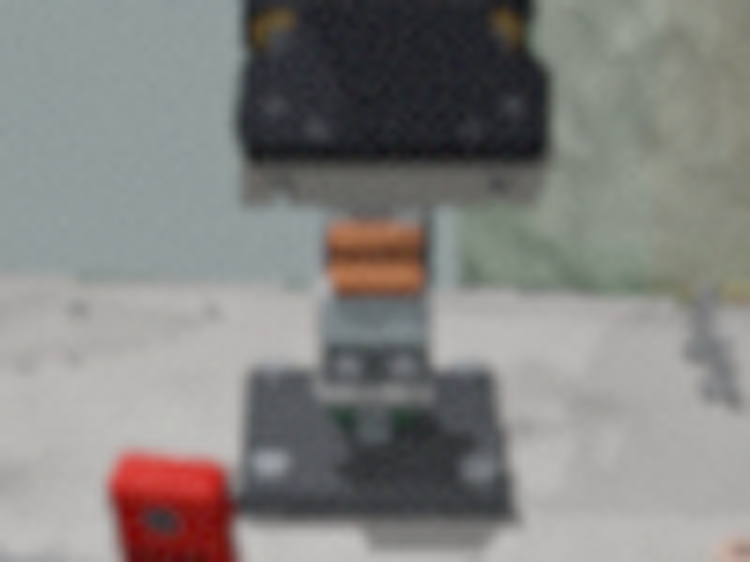

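```bash

python3 - <<'E'
from fit import *
z=np.load("pics/m_a.npz")
for n,A,D in(("top",z["P"],z["D"]),("side",z["S"],z["DS"])):
    L=(cloud(n,A,D)-GP)@K*1000
    cop=(A[...,0]-A[...,2]>60)&(D>0)&(abs(L[...,0])<25)&(abs(L[...,1]+1)<10)&(abs(L[...,2])<15)
    q=L[cop]; h=np.percentile(q[:,2],[25,50,75,90]); print(n,"h",h.round(2))
    h0=-2.3 if n=="top" else float(sys.argv[1]) if 0 else h[2] if n=="side" else 0
    g=np.arange(-24,26,.5)/1000; V=np.arange(-8,6,.5)/1000
    U,W2=np.meshgrid(g,V); X=GP+U[...,None]*K[:,0]+W2[...,None]*K[:,1]+h0/1000*K[:,2]
    uv=proj(n,X).astype(np.float32); im=cv2.remap(A.astype(np.float32),uv[...,0],uv[...,1],cv2.INTER_LINEAR).mean(0)
    print("h0",h0); print([(round(a*1000,1),int(b[0]),int(b[0]-b[2])) for a,b in zip(g,im)])
    # plate top corner in depth
    X=cloud(n,A,D)[D>0]; 
    t=X[(abs(X[:,0]-.54)<.08)&(abs(X[:,1]+.27)<.09)&(abs(X[:,2]-.0112)<.004)]
    for q0 in(2,98): print(n,"plate pct",q0,np.percentile((t-GP)[:,:2]@K[:2,1]*1000,q0).round(1),np.percentile((t-GP)[:,:2]@np.array([K[1,1],-K[0,1]])*1000,q0).round(1))
E
```

```text
top h [-4.09 -2.62 -1.93 -1.61]
h0 -2.3
[(np.float64(-24.0), 121, -4), (np.float64(-23.5), 125, -4), (np.float64(-23.0), 128, -5), (np.float64(-22.5), 131, -5), (np.float64(-22.0), 134, -5), (np.float64(-21.5), 135, -5), (np.float64(-21.0), 135, -6), (np.float64(-20.5), 134, -6), (np.float64(-20.0), 132, -5), (np.float64(-19.5), 131, -5), (np.float64(-19.0), 129, -5), (np.float64(-18.5), 127, -5), (np.float64(-18.0), 125, -5), (np.float64(-17.5), 124, -4), (np.float64(-17.0), 123, -4), (np.float64(-16.5), 122, -4), (np.float64(-16.0), 122, -4), (np.float64(-15.5), 122, -3), (np.float64(-15.0), 122, -3), (np.float64(-14.5), 123, -2), (np.float64(-14.0), 124, 0), (np.float64(-13.5), 127, 3), (np.float64(-13.0), 130, 8), (np.float64(-12.5), 134, 15), (np.float64(-12.0), 139, 21), (np.float64(-11.5), 145, 31), (np.float64(-11.0), 151, 42), (np.float64(-10.5), 158, 52), (np.float64(-10.0), 166, 63), (np.float64(-9.5), 172, 71), (np.float64(-9.0), 178, 78), (np.float64(-8.5), 181, 82), (np.float64(-8.0), 184, 84), (np.float64(-7.5), 186, 85), (np.float64(-7.0), 187, 86), (np.float64(-6.5),
[... 4207 characters left out ...]
p.float64(14.5), 114, 15), (np.float64(15.0), 109, 10), (np.float64(15.5), 105, 6), (np.float64(16.0), 104, 5), (np.float64(16.5), 103, 4), (np.float64(17.0), 102, 3), (np.float64(17.5), 102, 3), (np.float64(18.0), 101, 2), (np.float64(18.5), 101, 2), (np.float64(19.0), 101, 2), (np.float64(19.5), 101, 2), (np.float64(20.0), 102, 3), (np.float64(20.5), 102, 3), (np.float64(21.0), 102, 4), (np.float64(21.5), 103, 4), (np.float64(22.0), 103, 4), (np.float64(22.5), 103, 5), (np.float64(23.0), 103, 5), (np.float64(23.5), 103, 5), (np.float64(24.0), 103, 5), (np.float64(24.5), 103, 5), (np.float64(25.0), 103, 5), (np.float64(25.5), 103, 5)]
side plate pct 2 -44.1 -20.5
side plate pct 98 42.6 87.0
```

```bash
cat >> fit.py <<'E'
def gap(z,x=2.6,y=.4,z0=-1.3): return GP+K@(np.array([x,y,z0+84+z])/1000)
E
python3 - <<'E'
from fit import *
go(gap(2),KR);lastF()
E
```

```text
t 9.53 pos [ 0.5313 -0.1658  0.1637] w 0.0138 F [-0.2 -0.8 -0.8] M [ 2.21  0.2  -0.  ] J [ 22.  14. -48.  51. -53.  35.]
 turn total shares [ 0.01 -0.03  0.01] shift(now frame) shares [0.84 0.04 0.07]  shift in target frame [0.84 0.04 0.07]
toolF [1.2 0.1 0.3] toolM [ 0.04  0.04 -2.22]
```

>>> arm_command(plan=[{"dx": 0.25,"dy": 0.03,"dz": 0.05,"wx": 0,"wy": -0.03,"wz": 0.01},{"dx": 0.2,"dy": 0,"dz": 0,"wx": 0,"wy": 0,"wz": 0},{"dx": 0.2,"dy": 0,"dz": 0,"wx": 0,"wy": 0,"wz": 0},{"dx": 0.1,"dy": 0,"dz": 0,"wx": 0,"wy": 0,"wz": 0},{"dx": 0,"dy": 0,"dz": 0,"wx": 0,"wy": 0,"wz": 0}])

```text
time_s: 9.95
tcp_pos: [0.5315, -0.1766, 0.1513]
eef_rot: [89.9, 49.9, -83.4]
contact_force: [0.7, -0.0, -0.6]
gripper_width: 0.0141
```

```bash
python3 meas.py b; python3 - <<'E'
from fit import *
go(gap(2),KR);lastF()
E
```

```text
10.35 [ 0.53192945 -0.17596092  0.15197942]
blade y 25 [0.85 1.24 1.43 1.81 2.09]
blade y 31 [1.05 1.34 1.65 1.88 2.  ]
blade y 26 [0.89 1.2  1.38 1.57 1.83]
t 10.35 pos [ 0.5319 -0.176   0.152 ] w 0.014 F [ 0.2  0.9 -0.7] M [ 2.27  0.23 -0.02] J [ 20.  15. -49.  53. -51.  33.]
 turn total shares [ 0.02 -0.02  0.  ] shift(now frame) shares [0.06 0.03 0.04]  shift in target frame [0.06 0.03 0.04]
toolF [ 0.  -1.1 -0.3] toolM [ 0.04  0.01 -2.28]
```

View pics/m_b_top.png

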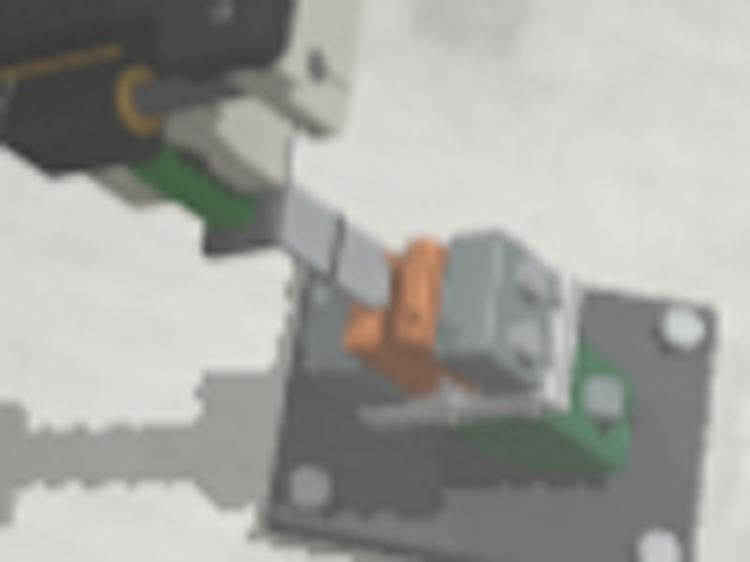

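View pics/m_b.png

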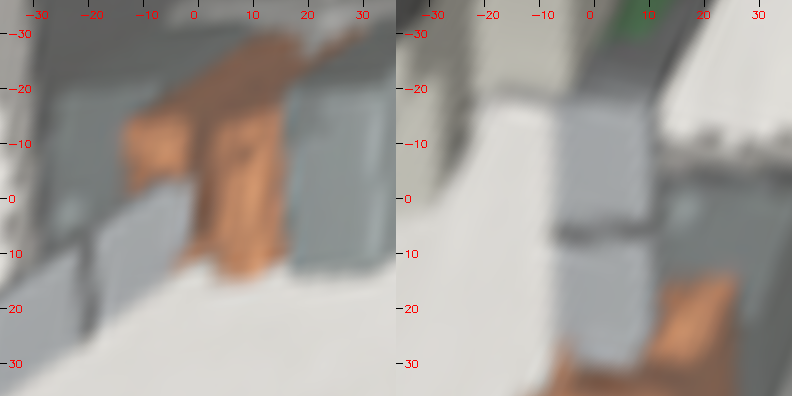

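>>> arm_command(plan=[{"dx": 0.15,"dy": 0.03,"dz": 0.11,"wx": 0.02,"wy": -0.02,"wz": 0},{"dx": 0.12,"dy": 0,"dz": 0,"wx": 0,"wy": 0,"wz": 0},{"dx": 0.1,"dy": 0,"dz": 0,"wx": 0,"wy": 0,"wz": 0}])

```text
time_s: 10.6
tcp_pos: [0.5307, -0.1812, 0.1468]
eef_rot: [90.1, 49.9, -83.3]
contact_force: [0.5, -0.1, -0.8]
gripper_width: 0.0138
```

```bash
cat >> fit.py <<'E'
def gap(z,x=2.6,y=-1.1,z0=-1.3): return GP+K@(np.array([x,y,z0+84+z])/1000)
E
cat > st.py <<'E'
from fit import *
import sys
z=float(sys.argv[1])
go(gap(z),KR);F=[]
for i in range(3):
    r.capture("top"); s,c,R=cur(); F.append(np.r_[R.inv().apply(s["contact_force"]),R.inv().apply(s["moment"])])
go(gap(z),KR);print("mean toolF/M",np.mean(F,0).round(2)); q=(c-GP)@K*1000; print("gap coords tip",(q-[2.6,-1.1,82.7]).round(2))
E
python3 st.py -5
```

```text
t 10.6 pos [ 0.5307 -0.1812  0.1468] w 0.0138 F [ 0.5 -0.1 -0.8] M [2.22 0.24 0.01] J [ 19.  15. -50.  55. -51.  33.]
 turn total shares [-0.01 -0.02  0.01] shift(now frame) shares [0.05 0.01 0.02]  shift in target frame [0.05 0.01 0.02]
t 10.75 pos [ 0.5305 -0.1814  0.1467] w 0.0142 F [ 0.1  0.2 -0.7] M [2.25 0.26 0.02] J [ 19.  15. -50.  55. -51.  33.]
 turn total shares [-0.01 -0.01  0.01] shift(now frame) shares [0.04 0.   0.01]  shift in target frame [0.04 0.   0.01]
mean toolF/M [ 0.53 -0.   -0.15 -0.   -0.03 -2.23]
gap coords tip [-0.03  0.25 -4.13]
```

>>> arm_command(plan=[{"dx": 0.1,"dy": 0,"dz": 0.01,"wx": 0,"wy": -0.01,"wz": 0},{"dx": 0.1,"dy": 0,"dz": 0,"wx": 0,"wy": 0,"wz": 0},{"dx": 0.1,"dy": 0,"dz": 0,"wx": 0,"wy": 0,"wz": 0}])

```text
time_s: 11.0
tcp_pos: [0.5311, -0.1853, 0.1421]
eef_rot: [90.1, 49.9, -83.4]
contact_force: [-0.5, 0.6, 0.0]
gripper_width: 0.0136
```

```bash
python3 st.py -10; python3 meas.py c
```

```text
t 11.0 pos [ 0.5311 -0.1853  0.1421] w 0.0136 F [-0.5  0.6  0. ] M [ 2.22  0.24 -0.  ] J [ 18.  15. -50.  56. -50.  32.]
 turn total shares [-0.01 -0.01  0.01] shift(now frame) shares [-0.01 -0.    0.02]  shift in target frame [-0.01 -0.    0.02]
t 11.15 pos [ 0.5309 -0.1854  0.1421] w 0.0139 F [ 0.4  0.5 -0.5] M [2.26 0.21 0.  ] J [ 18.  15. -50.  56. -50.  32.]
 turn total shares [-0.01  0.    0.01] shift(now frame) shares [-0.02 -0.    0.01]  shift in target frame [-0.02 -0.    0.01]
mean toolF/M [ 0.95 -0.21 -0.44  0.03 -0.01 -2.27]
gap coords tip [  0.05   0.18 -10.32]
11.55 [ 0.53102708 -0.18514127  0.14227003]
blade y 25 [0.91 1.16 1.46 1.61 1.99]
blade y 27 [0.73 1.1  1.46 1.61 1.95]
blade y 53 [-8.37  1.62  5.11  9.31 10.36]
```

View pics/m_c_top.png

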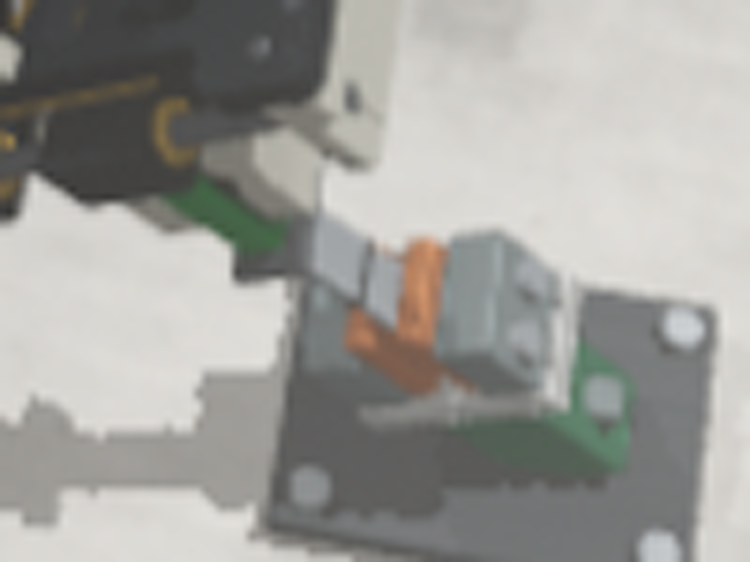

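View pics/m_c.png

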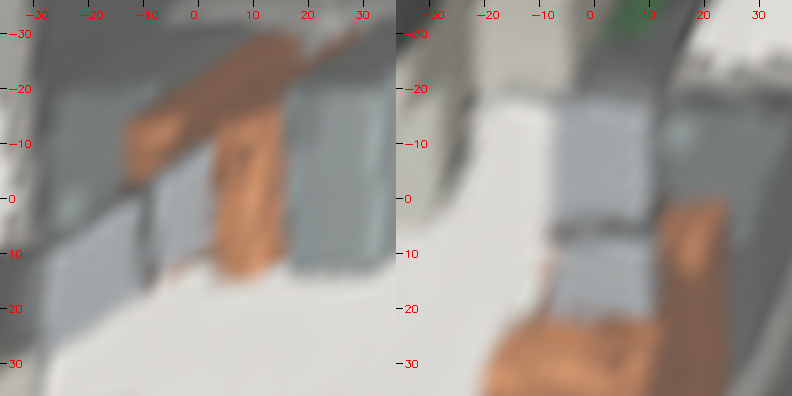

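```bash
cat > prof.py <<'E'
from fit import *
import sys
z=np.load(f"pics/m_{sys.argv[1]}.npz");P=z["P"];c=z["c"];M=z["M"]
g=np.arange(40,86,.5)/1000
for zr in((-4,0),(0,4),(4,8)):
    V=np.arange(zr[0],zr[1],.5)/1000
    U,V=np.meshgrid(g,V); X=c+M@[0,.00145,0]+U[...,None]*M[:,0]+V[...,None]*M[:,2]
    uv=proj("top",X).astype(np.float32); im=cv2.remap(P,uv[...,0],uv[...,1],cv2.INTER_CUBIC).mean(0)
    rb=im[:,0]-im[:,2]; br=im.sum(1)/3
    k=(g>.052)&(g<.066); w=np.maximum(np.percentile(br[k],80)-br[k]-8,0); line=(w*g[k]).sum()/w.sum()*1000
    lo,hi=rb[(g>.062)&(g<.068)].min(),rb.max(); half=(lo+hi)/2; i=np.argmax((rb>half)&(g>.06)); cut=g[i-1]+(half-rb[i-1])/(rb[i]-rb[i-1])*.0005
    print(zr,"line tool x %.2f"%line,"cut %.2f"%(cut*1000),"diff %.2f"%(cut*1000-line))
E
python3 prof.py c; python3 prof.py b
```

```text
(-4, 0) line tool x 59.97 cut 77.18 diff 17.21
(0, 4) line tool x 59.55 cut 76.50 diff 16.95
(4, 8) line tool x 59.83 cut 76.42 diff 16.59
(-4, 0) line tool x 61.00 cut 83.56 diff 22.57
(0, 4) line tool x 60.21 cut 84.35 diff 24.13
(4, 8) line tool x 60.10 cut 84.11 diff 24.01
```

>>> arm_command(plan=[{"dx": 0.13,"dy": 0,"dz": 0.01,"wx": 0,"wy": 0,"wz": 0},{"dx": 0.12,"dy": 0,"dz": 0,"wx": 0,"wy": 0,"wz": 0},{"dx": 0.12,"dy": 0,"dz": 0,"wx": 0,"wy": 0,"wz": 0},{"dx": 0.12,"dy": 0,"dz": 0,"wx": 0,"wy": 0,"wz": 0},{"dx": 0.08,"dy": 0,"dz": 0,"wx": 0,"wy": 0,"wz": 0}])

```text
time_s: 11.97
tcp_pos: [0.532, -0.1927, 0.1329]
eef_rot: [90.1, 49.9, -83.3]
contact_force: [-0.2, 0.1, -1.0]
gripper_width: 0.014
```

```bash
python3 st.py -26; python3 meas.py d; python3 prof.py d
```

```text
t 11.97 pos [ 0.532  -0.1927  0.1329] w 0.014 F [-0.2  0.1 -1. ] M [ 2.25  0.32 -0.02] J [ 16.  16. -51.  58. -49.  31.]
 turn total shares [-0.01 -0.02  0.01] shift(now frame) shares [0.2  0.01 0.02]  shift in target frame [0.2  0.01 0.02]
t 12.12 pos [ 0.5319 -0.1927  0.1331] w 0.014 F [-0.6 -0.1  0.1] M [ 2.2   0.27 -0.04] J [ 16.  16. -51.  58. -49.  31.]
 turn total shares [-0.01 -0.01  0.01] shift(now frame) shares [0.2  0.01 0.02]  shift in target frame [0.2  0.01 0.02]
mean toolF/M [ 0.19  0.08  0.25  0.01 -0.02 -2.22]
gap coords tip [ -0.1    0.42 -21.94]
12.5167 [ 0.5322134  -0.19230936  0.13335622]
blade y 24 [1.05 1.22 1.37 1.58 2.18]
blade y 50 [-9.15  1.46  2.06  6.01  9.83]
blade y 12 [ 9.56  9.78 10.25 10.62 11.03]
(-4, 0) line tool x 61.47 cut 66.64 diff 5.17
(0, 4) line tool x 61.88 cut 65.93 diff 4.05
(4, 8) line tool x 61.09 cut 65.33 diff 4.25
```

View pics/m_d_top.png

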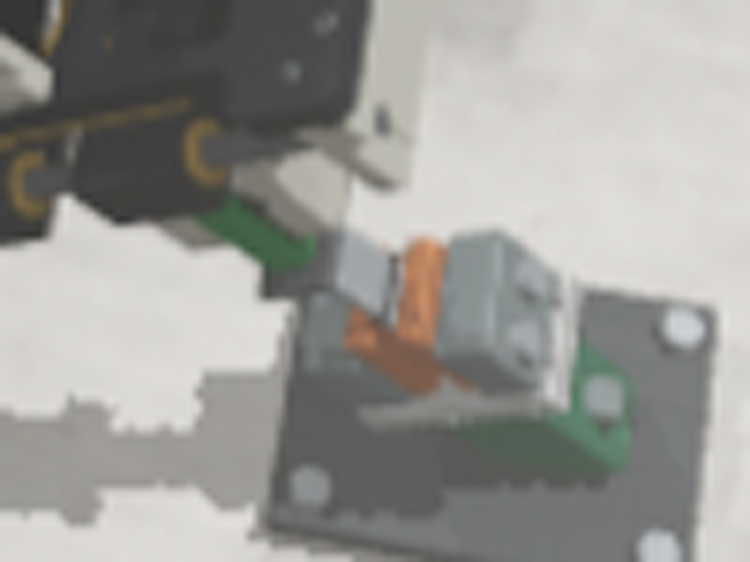

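View pics/m_d.png

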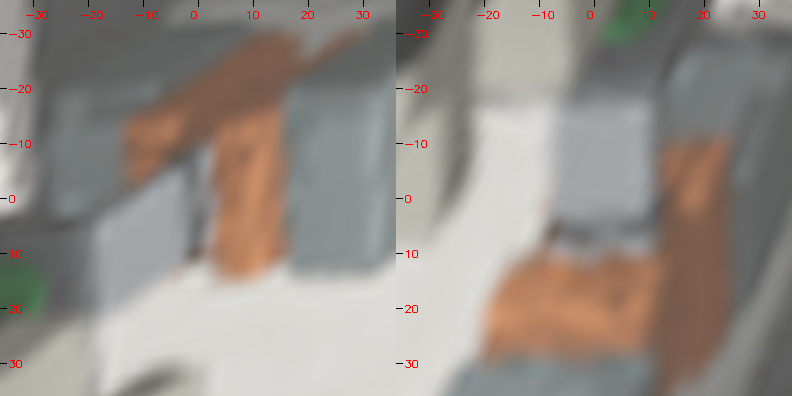

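>>> arm_command(plan=[{"dx": 0.09,"dy": 0,"dz": 0.01,"wx": 0,"wy": 0,"wz": 0},{"dx": 0.09,"dy": 0,"dz": 0,"wx": 0,"wy": 0,"wz": 0},{"dx": 0.02,"dy": 0,"dz": 0,"wx": 0,"wy": 0,"wz": 0}])

```text
time_s: 12.77
tcp_pos: [0.5325, -0.1948, 0.1302]
eef_rot: [90.2, 49.9, -83.2]
contact_force: [-0.4, -0.3, -0.6]
gripper_width: 0.014
```

```bash
python3 st.py -25.2; python3 meas.py e; python3 prof.py e
```

```text
t 12.77 pos [ 0.5325 -0.1948  0.1302] w 0.014 F [-0.4 -0.3 -0.6] M [ 2.22  0.26 -0.05] J [ 16.  16. -51.  59. -48.  30.]
 turn total shares [-0.01 -0.03  0.01] shift(now frame) shares [-0.02  0.02  0.04]  shift in target frame [-0.02  0.02  0.04]
t 12.92 pos [ 0.5326 -0.1948  0.1303] w 0.0135 F [ 0.3 -1.2 -0.1] M [ 2.26  0.22 -0.04] J [ 16.  16. -51.  59. -48.  30.]
 turn total shares [-0.01 -0.03  0.01] shift(now frame) shares [-0.01  0.01  0.04]  shift in target frame [-0.01  0.01  0.04]
mean toolF/M [ 0.39 -0.54  0.14  0.02 -0.   -2.25]
gap coords tip [ -0.24   0.79 -25.4 ]
13.3167 [ 0.53268635 -0.19458761  0.13047667]
blade y 23 [0.75 1.21 1.51 1.71 2.14]
blade y 51 [-3.88  1.2   3.42  9.02 10.5 ]
blade y 6 [-2.48  9.97 10.18 10.76 11.07]
(-4, 0) line tool x 61.80 cut 64.74 diff 2.95
(0, 4) line tool x 61.87 cut 65.20 diff 3.33
(4, 8) line tool x 61.42 cut 64.13 diff 2.71
```

View pics/m_e_top.png

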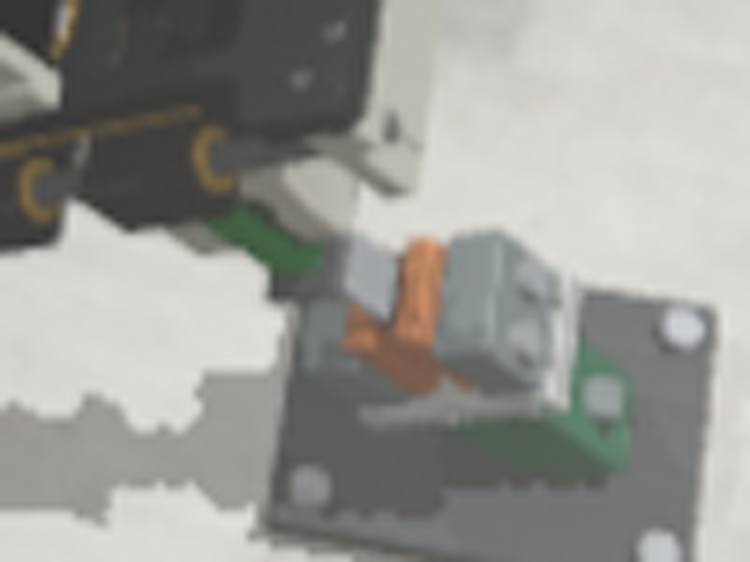

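View pics/m_e.png

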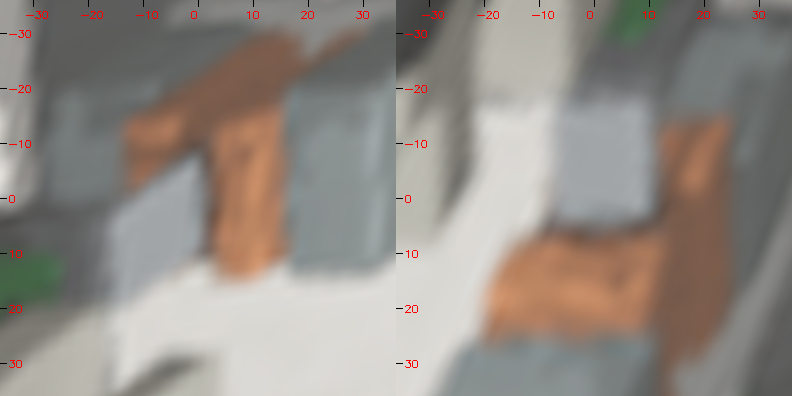

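```bash
python3 - <<'E'
from fit import *
for i in range(22): r.capture("top")
E
python3 st.py -25.2
```

```text
t 14.42 pos [ 0.5327 -0.1946  0.1304] w 0.0138 F [ 0.2 -0.2 -0.7] M [ 2.18  0.29 -0.01] J [ 16.  16. -51.  59. -48.  30.]
 turn total shares [-0.01 -0.04  0.01] shift(now frame) shares [-0.    0.01  0.05]  shift in target frame [-0.    0.01  0.05]
t 14.57 pos [ 0.5327 -0.1946  0.1305] w 0.0138 F [ 0.3 -0.6 -1. ] M [ 2.23  0.27 -0.02] J [ 16.  16. -51.  59. -48.  30.]
 turn total shares [-0.01 -0.04  0.01] shift(now frame) shares [-0.    0.01  0.05]  shift in target frame [-0.    0.01  0.05]
mean toolF/M [ 0.58 -0.34 -0.11 -0.    0.   -2.23]
gap coords tip [ -0.28   0.93 -25.23]
```

>>> arm_command(plan=[{"dx": -0.2,"dy": 0.01,"dz": 0.02,"wx": 0,"wy": -0.03,"wz": 0},{"dx": -0.25,"dy": 0,"dz": 0,"wx": 0,"wy": 0,"wz": 0},{"dx": -0.25,"dy": 0,"dz": 0,"wx": 0,"wy": 0,"wz": 0},{"dx": -0.25,"dy": 0,"dz": 0,"wx": 0,"wy": 0,"wz": 0},{"dx": -0.3,"dy": 0,"dz": 0,"wx": 0,"wy": 0,"wz": 0},{"dx": -0.4,"dy": 0,"dz": 0,"wx": 0,"wy": 0,"wz": 0},{"dx": -0.6,"dy": 0,"dz": 0,"wx": 0,"wy": 0,"wz": 0},{"dx": -0.8,"dy": 0,"dz": 0,"wx": 0,"wy": 0,"wz": 0},{"dx": 0,"dy": 0,"dz": 0,"wx": 0,"wy": 0,"wz": 0}])

```text
time_s: 15.32
tcp_pos: [0.5269, -0.152, 0.1817]
eef_rot: [90.0, 50.0, -83.4]
contact_force: [-0.0, 0.1, 0.4]
gripper_width: 0.0141
```

```bash
python3 st.py 30; python3 - <<'E'
from fit import *
go(HC+HR.apply([-.09,0,0]),HR)
E
```

```text
t 15.32 pos [ 0.5269 -0.152   0.1817] w 0.0141 F [-0.   0.1  0.4] M [2.24 0.12 0.12] J [ 24.  12. -46.  47. -56.  36.]
 turn total shares [-0.01  0.01  0.03] shift(now frame) shares [0.58 0.01 0.  ]  shift in target frame [0.58 0.01 0.01]
t 15.47 pos [ 0.5256 -0.1536  0.1794] w 0.014 F [ 0.9  0.2 -1. ] M [2.16 0.23 0.01] J [ 24.  13. -47.  48. -56.  36.]
 turn total shares [0.01 0.04 0.02] shift(now frame) shares [ 0.45  0.03 -0.07]  shift in target frame [ 0.45  0.03 -0.07]
mean toolF/M [ 0.74 -0.27 -0.3   0.01  0.01 -2.24]
gap coords tip [-0.51 -1.43 38.94]
t 15.47 pos [ 0.5256 -0.1536  0.1794] w 0.014 F [ 0.9  0.2 -1. ] M [2.16 0.23 0.01] J [ 24.  13. -47.  48. -56.  36.]
 turn total shares [ 2.82 -1.66 -3.73] shift(now frame) shares [-8.05 -8.91 -5.61]  shift in target frame [ -5.44 -11.86  -2.32]
```

>>> arm_command(plan=[{"dx": -0.8,"dy": -0.8,"dz": -0.5,"wx": 0.38,"wy": -0.28,"wz": -0.5},{"dx": -0.8,"dy": -0.85,"dz": -0.5,"wx": 0.38,"wy": -0.28,"wz": -0.5},{"dx": -0.75,"dy": -0.9,"dz": -0.45,"wx": 0.38,"wy": -0.28,"wz": -0.5},{"dx": -0.7,"dy": -0.95,"dz": -0.4,"wx": 0.38,"wy": -0.28,"wz": -0.5},{"dx": -0.7,"dy": -0.95,"dz": -0.4,"wx": 0,"wy": 0,"wz": 0},{"dx": 0,"dy": 0,"dz": 0,"wx": 0,"wy": 0,"wz": 0}])

```text
time_s: 15.97
tcp_pos: [0.5626, -0.0355, 0.1844]
eef_rot: [88.2, 59.4, -94.5]
contact_force: [1.1, 0.6, -0.4]
gripper_width: 0.0139
```

```bash
python3 - <<'E'
from fit import *
go(HC+HR.apply([-.09,0,0]),HR)
r.capture("top")
go(HC+HR.apply([-.09,0,0]),HR)
E
```

```text
t 15.97 pos [ 0.5626 -0.0355  0.1844] w 0.0139 F [ 1.1  0.6 -0.4] M [ 1.75 -0.31  0.08] J [ 31.  18. -28.  27. -66.  40.]
 turn total shares [ 1.17 -0.35 -1.7 ] shift(now frame) shares [-3.62 -5.72 -2.02]  shift in target frame [-2.84 -6.32 -1.36]
t 16.02 pos [ 0.5612 -0.0371  0.1838] w 0.0138 F [-0.1  0.   0.1] M [ 1.76 -0.21 -0.01] J [ 31.  18. -28.  27. -66.  40.]
 turn total shares [ 1.18 -0.33 -1.71] shift(now frame) shares [-3.69 -5.77 -2.08]  shift in target frame [-2.9  -6.39 -1.42]
```

>>> arm_command(plan=[{"dx": -0.8,"dy": -0.9,"dz": -0.4,"wx": 0.3,"wy": -0.08,"wz": -0.43},{"dx": -0.8,"dy": -1,"dz": -0.35,"wx": 0.3,"wy": -0.08,"wz": -0.43},{"dx": -0.7,"dy": -1,"dz": -0.3,"wx": 0.3,"wy": -0.08,"wz": -0.43},{"dx": -0.5,"dy": -1,"dz": -0.25,"wx": 0.28,"wy": -0.08,"wz": -0.42},{"dx": -0.2,"dy": -1,"dz": -0.2,"wx": 0,"wy": 0,"wz": 0},{"dx": 0,"dy": -0.9,"dz": 0,"wx": 0,"wy": 0,"wz": 0},{"dx": 0,"dy": 0,"dz": 0,"wx": 0,"wy": 0,"wz": 0}])

```text
time_s: 16.6
tcp_pos: [0.6009, 0.087, 0.1793]
eef_rot: [88.8, 66.9, -100.3]
contact_force: [-0.4, -0.1, -1.1]
gripper_width: 0.0138
```

```bash
python3 - <<'E'
from fit import *
for i in range(3): r.capture("top")
go(HC+HR.apply([-.072,0,0]),HR);lastF()
E
```

```text
t 16.75 pos [0.6003 0.0851 0.1805] w 0.014 F [-0.8 -0.9 -1.9] M [ 1.3  -0.21 -0.01] J [ 36.  23. -14.  17. -71.  37.]
 turn total shares [-0.11  0.17 -0.06] shift(now frame) shares [ 0.29 -0.5  -0.38]  shift in target frame [ 0.3  -0.49 -0.38]
toolF [2.1 0.2 0.6] toolM [-0.01 -0.   -1.31]
```

>>> arm_command(plan=[{"dx": 0.1,"dy": -0.25,"dz": -0.19,"wx": -0.1,"wy": 0.15,"wz": -0.05},{"dx": 0.1,"dy": -0.25,"dz": -0.19,"wx": 0,"wy": 0,"wz": 0},{"dx": 0,"dy": 0,"dz": 0,"wx": 0,"wy": 0,"wz": 0}])

```text
time_s: 17.0
tcp_pos: [0.6085, 0.0896, 0.1722]
eef_rot: [90.0, 67.1, -98.5]
contact_force: [0.3, 0.2, -0.9]
gripper_width: 0.0137
```

```bash
python3 - <<'E'
from fit import *
for i in range(3): r.capture("top")
go(HC+HR.apply([-.072,0,0]),HR);lastF()
for n in("side","top"):
    p,d=r.capture(n); s_=(slice(170,270),slice(190,310)) if n=="side" else (slice(110,210),slice(140,260))
    cv2.imwrite(f"pics/{n}7.png",cv2.resize(p[s_][:,:,::-1],None,fx=5,fy=5,interpolation=cv2.INTER_CUBIC))
E
```

```text
t 17.15 pos [0.6082 0.0896 0.1729] w 0.0138 F [-0.9  0.4 -0. ] M [ 1.33 -0.2   0.03] J [ 36.  24. -14.  17. -70.  37.]
 turn total shares [-0.02  0.02 -0.01] shift(now frame) shares [ 0.06 -0.09 -0.02]  shift in target frame [ 0.06 -0.09 -0.02]
toolF [-0.1 -0.3  0.9] toolM [-0.02  0.01 -1.35]
```

View pics/side7.png

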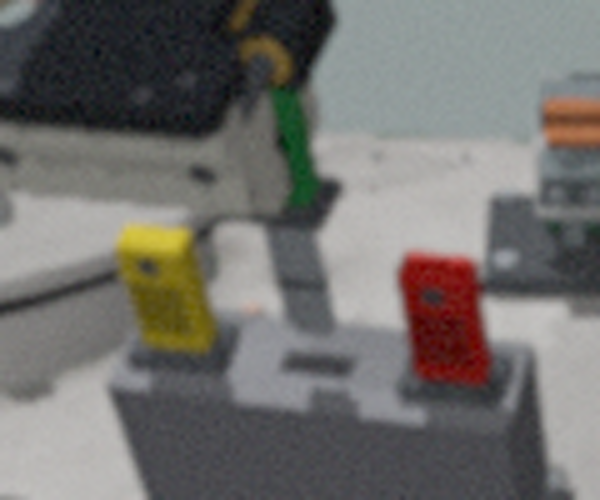

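View pics/top7.png

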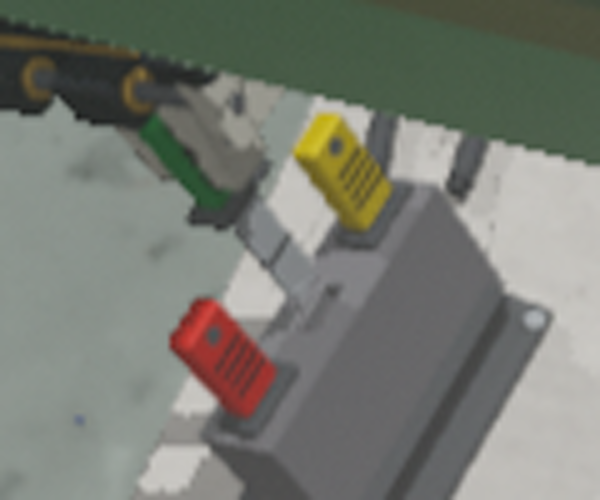

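>>> arm_command(plan=[{"dx": 0.1,"dy": -0.09,"dz": -0.02,"wx": 0,"wy": 0,"wz": 0},{"dx": 0.25,"dy": 0,"dz": 0,"wx": 0,"wy": 0,"wz": 0},{"dx": 0.25,"dy": 0,"dz": 0,"wx": 0,"wy": 0,"wz": 0},{"dx": 0.2,"dy": 0,"dz": 0,"wx": 0,"wy": 0,"wz": 0},{"dx": 0,"dy": 0,"dz": 0,"wx": 0,"wy": 0,"wz": 0}])

```text
time_s: 17.67
tcp_pos: [0.6079, 0.0847, 0.1566]
eef_rot: [90.2, 67.2, -98.4]
contact_force: [0.2, -0.1, -0.4]
gripper_width: 0.0137
```

```bash
cat > hm.py <<'E'
from fit import *
F=[]
for i in range(3):
    r.capture("top"); s,c,R=cur(); F.append(np.r_[R.inv().apply(s["contact_force"]),R.inv().apply(s["moment"])])
go(HC,HR);print("meanF/M",np.mean(F,0).round(2))
E
python3 hm.py
```

```text
t 17.82 pos [0.6086 0.0852 0.1576] w 0.014 F [-0.3  0.3 -0.6] M [ 1.33 -0.21 -0.05] J [ 36.  24. -15.  18. -68.  37.]
 turn total shares [-0.02 -0.01  0.01] shift(now frame) shares [2.87 0.02 0.03]  shift in target frame [2.87 0.01 0.03]
meanF/M [ 0.58 -0.46  0.16  0.01 -0.02 -1.35]
```

>>> arm_command(plan=[{"dx": 0.25,"dy": 0.01,"dz": 0.03,"wx": 0,"wy": 0,"wz": 0.01},{"dx": 0.25,"dy": 0,"dz": 0,"wx": 0,"wy": 0,"wz": 0},{"dx": 0.25,"dy": 0,"dz": 0,"wx": 0,"wy": 0,"wz": 0},{"dx": 0.25,"dy": 0,"dz": 0,"wx": 0,"wy": 0,"wz": 0}])

```text
time_s: 18.15
tcp_pos: [0.6076, 0.0777, 0.139]
eef_rot: [90.7, 67.3, -97.8]
contact_force: [0.2, -0.1, -0.8]
gripper_width: 0.0144
```

```bash
python3 hm.py
```

```text
t 18.3 pos [0.6074 0.0775 0.139 ] w 0.014 F [-0.7 -0.6  0.6] M [ 1.34 -0.16 -0.  ] J [ 35.  25. -17.  18. -65.  36.]
 turn total shares [-0.02 -0.03  0.01] shift(now frame) shares [1.86 0.02 0.03]  shift in target frame [1.86 0.02 0.02]
meanF/M [ 0.07 -0.02  0.55  0.02 -0.09 -1.32]
```

>>> arm_command(plan=[{"dx": 0.25,"dy": 0.02,"dz": 0.03,"wx": 0,"wy": -0.03,"wz": 0.01},{"dx": 0.25,"dy": 0,"dz": 0,"wx": 0,"wy": 0,"wz": 0},{"dx": 0.25,"dy": 0,"dz": 0,"wx": 0,"wy": 0,"wz": 0},{"dx": 0.25,"dy": 0,"dz": 0,"wx": 0,"wy": 0,"wz": 0},{"dx": 0.25,"dy": 0,"dz": 0,"wx": 0,"wy": 0,"wz": 0},{"dx": 0.25,"dy": 0,"dz": 0,"wx": 0,"wy": 0,"wz": 0}])

```text
time_s: 18.8
tcp_pos: [0.6058, 0.0654, 0.11]
eef_rot: [90.5, 67.3, -98.1]
contact_force: [1.4, -0.8, -0.7]
gripper_width: 0.0136
```

```bash
python3 hm.py
```

```text
t 18.95 pos [0.6056 0.0652 0.1101] w 0.014 F [ 0.8  0.5 -0.5] M [ 1.35 -0.19  0.03] J [ 34.  26. -20.  19. -61.  35.]
 turn total shares [-0.02 -0.01  0.01] shift(now frame) shares [0.29 0.   0.02]  shift in target frame [0.29 0.   0.02]
meanF/M [ 0.95 -0.15  0.15  0.   -0.06 -1.35]
```

>>> arm_command(plan=[{"dx": 0.12,"dy": 0,"dz": 0.02,"wx": 0,"wy": 0,"wz": 0},{"dx": 0.12,"dy": 0,"dz": 0,"wx": 0,"wy": 0,"wz": 0},{"dx": 0.04,"dy": 0,"dz": 0,"wx": 0,"wy": 0,"wz": 0}])

```text
time_s: 19.2
tcp_pos: [0.6055, 0.0634, 0.1052]
eef_rot: [90.6, 67.3, -98.0]
contact_force: [-0.5, -0.1, -0.5]
gripper_width: 0.0144
```

```bash
python3 hm.py
```

```text
t 19.35 pos [0.6055 0.0635 0.1054] w 0.0137 F [-0.8  0.8 -0.4] M [ 1.38 -0.24 -0.01] J [ 34.  26. -20.  19. -60.  35.]
 turn total shares [-0.03 -0.03  0.02] shift(now frame) shares [0.04 0.02 0.03]  shift in target frame [0.04 0.02 0.03]
meanF/M [ 0.35 -0.24  0.02  0.02 -0.   -1.35]
```

>>> arm_command(plan=[{"dx": 0.06,"dy": 0.02,"dz": 0.03,"wx": 0,"wy": -0.02,"wz": 0.02},{"dx": 0.04,"dy": 0,"dz": 0,"wx": 0,"wy": 0,"wz": 0}])

```text
time_s: 19.52
tcp_pos: [0.6052, 0.063, 0.1047]
eef_rot: [90.5, 67.2, -98.0]
contact_force: [-5.1, 3.8, 9.2]
gripper_width: 0.0138
```

```bash
python3 hm.py
```

```text
t 19.67 pos [0.6052 0.063  0.1047] w 0.0138 F [-3.   1.6  6. ] M [ 1.34  0.89 -0.44] J [ 34.  26. -20.  19. -60.  35.]
 turn total shares [-0.03 -0.02  0.01] shift(now frame) shares [-0.    0.    0.02]  shift in target frame [-0.    0.    0.02]
meanF/M [-5.25  0.79  2.86  0.01 -1.01 -1.2 ]
```

>>> arm_command(plan=[{"dx": 0,"dy": 0,"dz": 0,"wx": 0,"wy": 0,"wz": 0},{"dx": 0,"dy": 0,"dz": 0,"wx": 0,"wy": 0,"wz": 0},{"dx": 0,"dy": 0,"dz": 0,"wx": 0,"wy": 0,"wz": 0},{"dx": 0,"dy": 0,"dz": 0,"wx": 0,"wy": 0,"wz": 0},{"dx": 0,"dy": 0,"dz": 0,"wx": 0,"wy": 0,"wz": 0},{"dx": 0,"dy": 0,"dz": 0,"wx": 0,"wy": 0,"wz": 0},{"dx": 0,"dy": 0,"dz": 0,"wx": 0,"wy": 0,"wz": 0},{"dx": 0,"dy": 0,"dz": 0,"wx": 0,"wy": 0,"wz": 0}], fingers=-1)

```text
time_s: 20.33
tcp_pos: [0.6052, 0.0628, 0.1044]
eef_rot: [90.5, 67.2, -98.0]
contact_force: [0.5, 0.3, 0.8]
gripper_width: 0.0619
```

```bash
python3 hm.py
```

```text
t 20.48 pos [0.6052 0.0628 0.1045] w 0.0735 F [ 0.4 -0.1  0.3] M [ 1.28 -0.22 -0.  ] J [ 34.  26. -20.  19. -60.  35.]
 turn total shares [-0.03 -0.02  0.01] shift(now frame) shares [-0.02 -0.    0.02]  shift in target frame [-0.02 -0.    0.02]
meanF/M [-0.    0.06 -0.07 -0.01 -0.   -1.27]
```

Released with no residual force. Retreat along the tool axis.

>>> arm_command(plan=[{"dx": -0.4,"dy": 0,"dz": 0,"wx": 0,"wy": 0,"wz": 0},{"dx": -0.7,"dy": 0,"dz": 0,"wx": 0,"wy": 0,"wz": 0},{"dx": -0.9,"dy": 0,"dz": 0,"wx": 0,"wy": 0,"wz": 0},{"dx": -0.9,"dy": 0,"dz": 0,"wx": 0,"wy": 0,"wz": 0},{"dx": -0.9,"dy": 0,"dz": 0,"wx": 0,"wy": 0,"wz": 0},{"dx": -0.9,"dy": 0,"dz": 0,"wx": 0,"wy": 0,"wz": 0},{"dx": -0.9,"dy": 0,"dz": 0,"wx": 0,"wy": 0,"wz": 0},{"dx": -0.9,"dy": 0,"dz": 0,"wx": 0,"wy": 0,"wz": 0},{"dx": -0.5,"dy": 0,"dz": 0,"wx": 0,"wy": 0,"wz": 0},{"dx": 0,"dy": 0,"dz": 0,"wx": 0,"wy": 0,"wz": 0}])

```text
time_s: 21.32
tcp_pos: [0.6125, 0.1198, 0.2434]
eef_rot: [90.3, 67.2, -98.2]
contact_force: [0.7, 0.2, -0.7]
gripper_width: 0.0876
```

```bash
python3 hm.py; python3 - <<'E'
from fit import *
for n in("side","top"):
    p,d=r.capture(n); np.savez(f"pics/{n}8.npz",p=p,d=d); s_=(slice(170,290),slice(190,330)) if n=="side" else (slice(110,230),slice(140,280))
    cv2.imwrite(f"pics/{n}8.png",cv2.resize(p[s_][:,:,::-1],None,fx=5,fy=5,interpolation=cv2.INTER_CUBIC))
    X=cloud(n,p,d);q=p.astype(int);Lr=(X-RK)@G*1000
    box=(d>0)&(abs(Lr[...,0])<20)&(Lr[...,2]>8)&(Lr[...,2]<75)
    cols={"green":q[...,1]-q[...,0]>25,"red":(q[...,0]-q[...,1]>60),"yellow":(q[...,0]-q[...,2]>60)&(abs(q[...,0]-q[...,1])<60)}
    p0=np.load(f"pics/{n}0.npz");X0=(cloud(n,p0["p"],p0["d"])-RK)@G*1000;q0=p0["p"].astype(int);b0=(p0["d"]>0)&(abs(X0[...,0])<20)&(X0[...,2]>8)&(X0[...,2]<75)
    cols0={"green":q0[...,1]-q0[...,0]>25,"red":(q0[...,0]-q0[...,1]>60),"yellow":(q0[...,0]-q0[...,2]>60)&(abs(q0[...,0]-q0[...,1])<60)}
    for k in cols:
        m=cols[k]&box;m0=cols0[k]&b0
        print(n,k,"now",Lr[m].mean(0).round(1),"top z",np.percentile(Lr[m][:,2],97).round(1),"| start",X0[m0].mean(0).round(1),np.percentile(X0[m0][:,2],97).round(1),m.sum(),m0.sum())
E
```

```text
t 21.47 pos [0.6111 0.1184 0.2404] w 0.087 F [ 0.7 -0.5 -0.2] M [ 1.27 -0.17 -0.05] J [ 38.  22.  -7.  16. -79.  38.]
 turn total shares [-0.01  0.04 -0.02] shift(now frame) shares [ 7.33 -0.08 -0.11]  shift in target frame [ 7.33 -0.06 -0.09]
meanF/M [ 0.47  0.3  -0.69  0.02 -0.02 -1.27]
side green now [-7.1 -3.2 36.4] top z 55.4 | start [-6.9 -3.6 36.4] 55.6 339 338
side red now [ -7.1 -53.2  36.5] top z 55.5 | start [ -7.  -53.2  36.7] 55.7 336 333
side yellow now [-6.6 44.2 37. ] top z 55.7 | start [-6.7 43.5 37.2] 55.6 319 302
top green now [ 4.1 -2.1 34.5] top z 54.1 | start [ 4.1 -2.3 34.7] 54.2 239 245
top red now [  4.3 -52.4  35.6] top z 53.9 | start [  4.  -52.2  35.6] 54.2 221 221
top yellow now [ 3.9 45.8 34.8] top z 54.0 | start [ 4.  46.4 35. ] 54.1 211 210
```

View pics/side8.png

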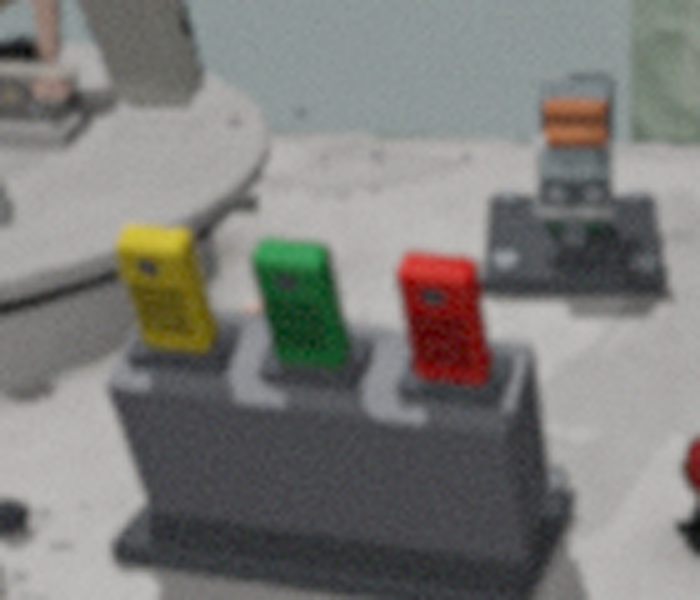

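View pics/top8.png

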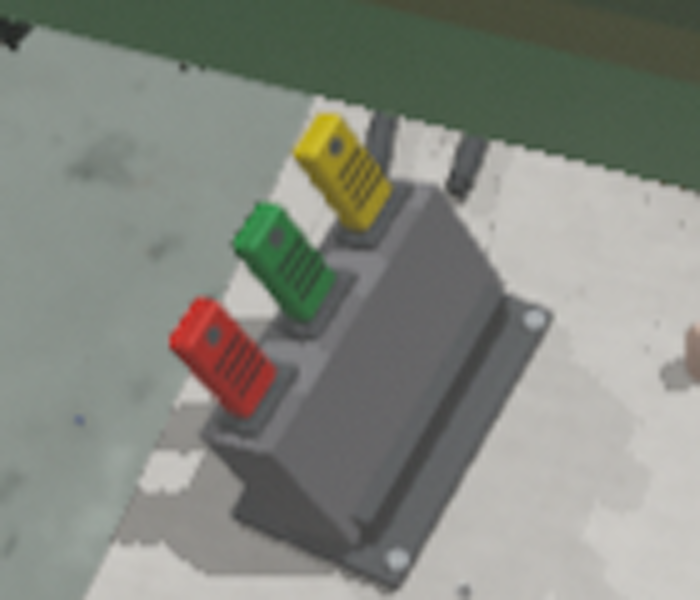

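All three gauges stand home, matching their starting positions to within about 0.7 mm, and the gripper is clear of everything.

```bash
python3 -c "
from plant import r
print(r.close_job()); print(r.get_state()['time_s'])"
```

```text
the job is handed in; nothing more can be done
None
the job is handed in; nothing more can be done
```

I took the green gauge from the middle slot and slid its blade into the copper gap until the black line was about level with the mouth. I held it there about 1.8 s, drew it out, stood it back in the middle slot and let go. The job was handed in at about 21.6 s, with no verdict reported.

- **Insertion:** contact force stayed at noise level (about 1 N) from entry to withdrawal, so the blade was not forced. I saw no sign of it touching the jaws.
- **Line depth:** this is the least certain point. The line-to-mouth offset came only from the camera view and the robot's pose. My estimates of where the blade tip ended up ranged from 24.5 to about 27–28 mm deep, against 26 mm wanted, so the line is level to roughly ±1–2 mm. The side camera was blocked by the gripper, and the two cameras disagreed by 3–4 mm at the head, so I relied on the top camera.
- **Return:** the guard seated with about 5 N, and after release the force was zero. Both cameras show all three handles within 0.7 mm of where they started, and the heights of the handle tops match within 0.3 mm. Yellow and red are still standing in their slots.
- **At hand-in:** the open gripper was about 146 mm clear of its grasp position, touching nothing.

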